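# Prop the spice chest open and empty it into the drawer

## Task

The spice chest has to be emptied and left open to air. Raise its hood all the way back to its stop, swing the prop rod up and let the hood down until its weight rests on the end of the rod, caught in the socket under the hood's steel ear; then move every spice jar from the chest into the open drawer of the small cabinet and slide the drawer fully shut. The hood must still stand propped on its rod at the end; leave the squat honey jar on the worktop, the mug and the food tin where they are.

Things in the scene. Friction and masses are not known exactly. Their poses are not given: they have to be found in the camera images.
- hood (a joint): Angle of the chest's hood, rad: 0 closed, grows as its front rises, 1.63 at the stop just past upright. Light wooden shell, 200 deep, 340 wide, 40 high, 0.6 kg, damped hinge on the far rim. Past about 1.52 it leans on its stop and stays; below 1.4 it slowly sinks shut by its own weight. Resting on the rod it stands at 1.22 to 1.38. Lifting takes about 5 N at the front.
- rod (a joint): Angle of the prop rod, rad: 0 level, pointing away from the robot; grows as its far end rises, to 1.45. Pivot friction holds it where it is left. Left between 1.00 and 1.12, the socket of the sinking hood catches its end and pushes it on to at most 1.15, where it locks; beyond 1.16 the end misses the socket on the robot's side, below 0.9 on the hinge side.
- hood_hinge (a point): Middle of the hinge line: far upper rim of the chest, 75 mm above the worktop; fixed. Axes of the chest: x from front to hinge, y left along the hinge, z up. Base: open tray 200 (x) by 340 (y) by 75 high, walls and floor 8, centred 100 before the hinge line; inside, 154 before the hinge line, a wooden rack 48 above the worktop has four square pockets in a row along y, 49 wide, 72 apart.
- hood_grip (a point): Centre of the steel grip roll at the hood's front: a cylinder 34 long (along y) and 26 in diameter on a stalk, 30 mm off the front face, 230 mm from the hinge line and 15 mm above it (90 mm above the worktop) when closed. Pinched by its two flat ends it can turn in the grip as the hood rises. Axes as hood_hinge when closed; they turn with the hood.
- rod_pivot (a point): Pivot of the prop rod (fixed to the base), 47 mm outside the chest's left (+y) side, 110 mm before the hinge line, 60 mm above the worktop. The rod swings in the upright plane through this point along the chest's x.
- rod_grip (a point): Centre of the rod's black rubber sleeve (17 mm diameter, 50 mm long), 67 mm along the rod from the pivot. Steel rod 12 mm in diameter, 156 mm from the pivot to its end. x axis along the rod towards its end.
- rod_tip (a point): Centre of the 16 mm ball at the free end of the prop rod.
- socket (a point): Where the ball's centre lies when fully seated in the socket: a 34 mm wide steel channel under the ear that sticks out from the hood's left side, 135 mm from the hinge line, with a deep wall on the side of the hood's front edge. Moves with the hood. Axes as hood_hinge when the hood is closed.
- cab_drawer0 (a joint): Opening of the drawer, m: 0 shut, up to 0.166 open. Slides stiffly (1 to 3 N).
- cab_drawer0_handle (a point): Middle of the drawer's bar handle, a horizontal steel bar 11 mm thick and 120 mm long, 35 mm before the drawer's front face, about 107 mm above the worktop. Axes are those of the cabinet: x from front to back (the drawer shuts along +x), z up.
- drawer_floor (a point): Centre of the drawer's inner floor, 22 mm above the worktop; moves with the drawer; axes as the cabinet. Inside 189 (x) by 228 (y) mm, walls 101 high, front panel 110. Fully open, the inside is uncovered from x = -94 to about +45 mm of this point; the cabinet (240 deep, 270 wide, 145 high) covers the rest. Jars fit upright or lying.
- mug: Cream mug, a bystander (origin under its centre).
- honey: Squat glass jar with beige contents and a black lid, left of the chest, a bystander (origin under its centre).
- tin: Low food tin, 75 mm across and 58 mm high, far left of the chest, a bystander (origin under its centre).
- jar_a_mid (a point): Dark glass spice jar with a lid, standing in a pocket of the chest at the start: 44 mm in diameter, 96 mm tall, 0.12 kg; this point is its centre, 48 mm above its foot; z along its axis. All jars look alike; those that are absent give None.
- jar_b_mid (a point): Dark glass spice jar with a lid, standing in a pocket of the chest at the start: 44 mm in diameter, 96 mm tall, 0.12 kg; this point is its centre, 48 mm above its foot; z along its axis. All jars look alike; those that are absent give None.
- jar_c_mid (a point): Dark glass spice jar with a lid, standing in a pocket of the chest at the start: 44 mm in diameter, 96 mm tall, 0.12 kg; this point is its centre, 48 mm above its foot; z along its axis. All jars look alike; those that are absent give None.
- jar_d_mid (a point): Dark glass spice jar with a lid, standing in a pocket of the chest at the start: 44 mm in diameter, 96 mm tall, 0.12 kg; this point is its centre, 48 mm above its foot; z along its axis. All jars look alike; those that are absent give None.

How it is judged:
By the outcome, as a careful person would: the job done as asked, in the order asked, and still so for the second after the job is handed in, with the robot touching nothing.
Of jar_a, jar_b, jar_c, jar_d only 2 to 4 are there at a start; the rules pass over those that are not, and their reading is None.
At some moment in a run one of jar_a, jar_b, jar_c, jar_d may be knocked a few centimetres aside while the robot is not near it.
Once in a run the grip may slacken for a moment while it holds something.
It also fails if it takes over 210 s, if anything falls off the work surface, if the arm or the gripper's body presses on something with over 40 N, if the wrist force passes 120 N, or if a joint passes its speed limit or range.

## Robot

A 6-joint arm with a two-finger parallel gripper is mounted at the origin on a cart in front of the work surface, level with it; the furniture and walls round the work are solid. World frame = base frame: x ahead of the robot, y to its left, z up, the work surface at z = 0. Lengths are in mm, angles in rad, forces in N, time in s.
With the tool pointing down it reaches from about 275 to 750 mm from the base axis. Payload 10.2 kg.
Tool frame: the origin (TCP) lies at the very end of the fingers, on their centre line; the grasp point (between the pads) lies 19 mm behind it; z points along the fingers, y is the line along which they close (so a half turn about z gives the same grasp; the last joint's range is limited). The gripper opens to 85 mm and grips with 20 to 120 N. Pads are 22 mm wide; open, the fingers measure 114 mm over their backs; the gripper's body (76 mm by 85 mm) begins 54 mm behind the grasp point. The pads swing forward as they close: fully open they stand 13 mm farther back than shut.
Start: joints at [-1.497, 0.313, 1.498, -0, 1.331, -0.223], TCP at [153.529, -502.055, 194.594] pointing down, gripper open.
Joint ranges: [-2.94, 2.94], [-0.97, 2.17], [0.19, 2.56], [-1.23, 4.37], [0.02, 3.11], [-2.88, 2.88]. Speed limits (rad/s): [2.39, 2.39, 3.01, 3.14, 3.14, 3.14].

## Interface

Orientations are given as a unit quaternion [w, x, y, z].
In Python, from rig import ctrl, vision gives the robot as it stands. The module is installed in compiled form; this text tells all that it offers.
- The arm moves only by the tool play_rows, never from a script. Its arguments are lists of equal length, an entry for each row: "translation": the shift along the tool's x, y, z in m, a list of three; "rotation": the turn, a rotation vector about the tool's x, y, z in rad, a list of three; "gripper": the gripper's target within -1 to 1 (shut at 1, half-way at 0, fully open at -1). A call has 1 to 10 rows; each row is the pose to reach, as a shift and turn from the pose commanded when the call began, along the tool's axes at that moment; what a row does not reach only later rows make up. A row lasts 1/8 s, in which the tool goes at most 62.5 mm and 10.7 degrees, less where a joint would pass 70% of its speed; a pose out of reach is approached as far as the arm can. A call with a gripper value outside its range is refused whole. The fingers move at their own pace and stop on an object; "force" is the grip in N (left out, the last holds). Time passes only in rows, so rows that repeat a pose let the fingers close. It gives the time, the measured TCP pose, the force, the opening and the grip force at its end, in the units of the state.
- ctrl.sense(): the state, without advancing time (a new reading comes with each control period).
- vision.capture(name): name is "scene" or "top"; returns a dict with "pixels" (400x640x3 uint8, red, green, blue), "vfov" (degrees; the focal length in pixels is half the picture's height over the tangent of half this angle, whatever the lens; pixels are square), "cx", "cy" (the principal point, pixels), "rvec" (rotation vector, rad) and "tvec" (3), from world to camera coordinates, as OpenCV has them. Camera axes: x right, y down, z forward; pixel columns grow to the right and rows downward; lengths in mm; the calibration is good to about 2 mm. A picture is of the moment at which its call begins. There is no depth.
- ctrl.finish_job(): hands the job in; it is judged then, once.
The state is a dict: "time_s": time; "joints": joint angles; "dq": joint speeds; "tau": joint torques, N m; "eef_pos": TCP position; "ee_rot": TCP orientation; "force": force on the tool from outside, world axes, zero at the start; "wrist_torque": the same for the moment, N m; "grip_width": opening from 0.0 (shut) to 1.0 (fully open); "grip_force": force on a finger pad.
Only numpy, scipy, OpenCV 4.12 (cv2) and the standard library are available. Lean on these libraries where they do the work, as an engineer would, in place of code of your own. Each camera call takes 0.05 s, during which the arm holds its last target. There are 200 camera calls.

## Working session

There is one attempt and no reset: what is moved stays moved. The work goes in short steps, Python scripts to look and compute and a tool call to move; the robot and the scene stay as the last step left them, time stands still between calls to the robot, and variables do not carry over. Pictures are saved under pics/ and viewed, at most 14 in all, crops included, and the job is handed in when it is done.

Besides the shell and the picture viewer there is one more tool, called after ">>>" by a JSON object that holds its "api" and its "payload", one argument or row to a line. play_rows: Moves the arm, as the interface text tells. Its arguments: {"type":"object","properties":{"translation":{"type":"array"},"rotation":{"type":"array"},"gripper":{"type":"array"},"force":{"type":"number"}},"required":["translation","rotation","gripper"]}

```bash
mkdir -p pics
cat > h.py <<'E'
import numpy as np, cv2
from scipy.spatial.transform import Rotation as R
from rig import ctrl, vision
def cap(n,f=None):
    d=vision.capture(n)
    if f: cv2.imwrite('pics/'+f+'.png',cv2.cvtColor(d['pixels'],cv2.COLOR_RGB2BGR))
    return d
def cam(d):
    f=200/np.tan(np.radians(d['vfov'])/2); K=np.array([[f,0,d['cx']],[0,f,d['cy']],[0,0,1]])
    return K,cv2.Rodrigues(np.array(d['rvec'],float))[0],np.array(d['tvec'],float).ravel()
def ray(d,u,v):
    K,Rm,t=cam(d); return -Rm.T@t, Rm.T@np.linalg.inv(K)@[u,v,1]
def atz(d,u,v,z):
    c,r=ray(d,u,v); return c+r*(z-c[2])/r[2]
def proj(d,p):
    K,Rm,t=cam(d); q=K@(Rm@np.array(p,float)+t); return q[:2]/q[2]
def tri(d1,p1,d2,p2):
    c1,r1=ray(d1,*p1);c2,r2=ray(d2,*p2)
    s=np.linalg.lstsq(np.stack([r1,-r2],1),c2-c1,rcond=None)[0]
    a=c1+s[0]*r1;b=c2+s[1]*r2; return (a+b)/2,np.linalg.norm(a-b)
def st():
    s=ctrl.sense(); q=s['ee_rot']; return s,np.array(s['eef_pos']),R.from_quat([q[1],q[2],q[3],q[0]])
def down(phi): # tool z down, tool x pointing at azimuth phi
    return R.from_euler('z',phi)*R.from_euler('x',np.pi)
def rel(pos,rot=None):
    s,p,r=st(); t=r.inv().apply(np.array(pos)-p)/1000
    o=(r.inv()*rot).as_rotvec() if rot is not None else np.zeros(3)
    return np.round(t,4),np.round(o,3)
E
python3 - <<'E'
from h import *
for n in('scene','top'):
    d=cap(n,n+'0'); print(n,d['vfov'],d['cx'],d['cy'],d['rvec'],d['tvec'],ray(d,320,200))
s,p,r=st();print(s,r.as_matrix().round(3))
E
```

```text
scene 43.23866004128859 312.44157868205866 201.83034612943698 [ 0.88046282 -2.41285585  1.20663037] [ 410.30616064  286.32100588 1181.18284938] (array([-179.44284291,  857.29712956,  937.21165449]), array([ 0.50209843, -0.62497958, -0.59794246]))
top 42.93482538227885 320.61160339241957 187.39118842371994 [ 2.14967335 -2.14780417  0.13127249] [  -6.51870048  547.07048303 1398.09454103] (array([ 358.71853902,  -20.01911661, 1457.70957232]), array([ 0.10675818,  0.01094227, -0.9945346 ]))
{'time_s': 0.1, 'joints': array([-1.49739835e+00,  3.13399557e-01,  1.49837165e+00, -5.73241533e-06,
        1.33100811e+00, -2.23396898e-01]), 'dq': array([-0.00100926, -0.00241462, -0.00121153,  0.00033205,  0.00116257,
        0.00102279]), 'tau': array([ 3.15260797e-03, -4.12898827e+01, -2.60143089e+01, -2.21617233e-04,
        2.97292398e-03,  1.20682952e-06]), 'eef_pos': array([ 153.50716268, -501.76507812,  194.08554397]), 'ee_rot': array([-5.91874230e-04,  9.89009017e-01,  1.47854022e-01,  4.16820225e-05]), 'force': array([ 0.32315258, -0.37954021, -0.85819454]), 'wrist_torque': array([-0.02540154,  0.01333604, -0.03605363]), 'grip_force': 0.0, 'grip_width': 0.9983799991301185} [[ 0.956  0.292 -0.   ]
 [ 0.292 -0.956  0.001]
 [ 0.    -0.001 -1.   ]]
```

View pics/scene0.png

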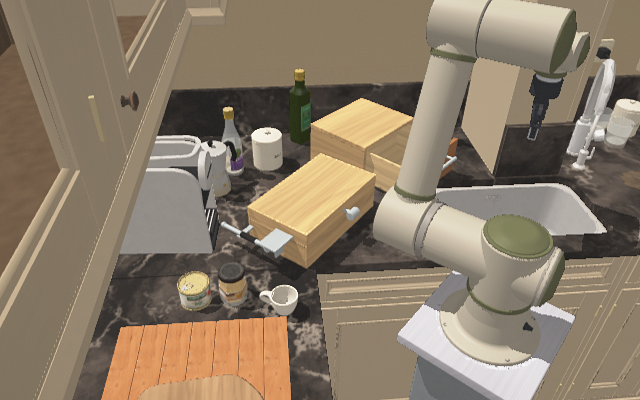

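View pics/top0.png

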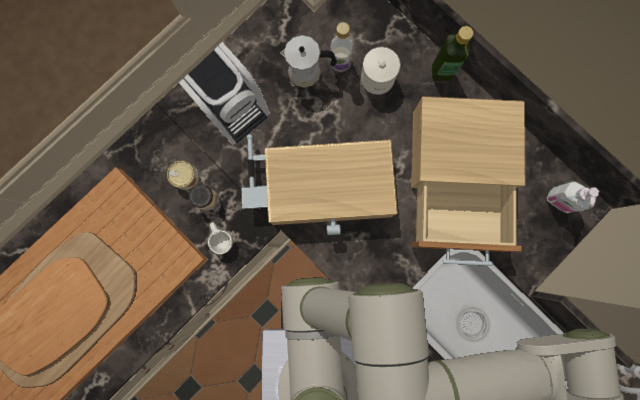

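The scene shows the closed chest in the middle, with the rod and ear on its left side (scene ~(225,228)–(290,240)) and the grip roll at its front (353,212). The cabinet is to the right with its drawer open. In the top view the grip is at ~(334,228) and the drawer handle at ~(468,255).

Run:
```python
from h import *
im=cv2.imread('pics/top0.png'); cv2.imwrite('pics/t0c.png',cv2.resize(im[125:275,230:430],None,fx=4,fy=4,interpolation=cv2.INTER_CUBIC))
d=cap('top')
for n,u,v,z in[('hood fl',270,222,115),('fr',396,214,115),('bl',266,150,115),('br',391,141,115),('cab fl',413,184,145),('cab fr',524,186,145),('bl',421,98,145),('br',524,102,145),('handle',468,256,107)]: print(n,atz(d,u,v,z).round(0))
```

```text
hood fl [444. 127. 115.]
fr [ 466. -206.  115.]
bl [638. 140. 115.]
br [ 663. -196.  115.]
cab fl [ 542. -247.  145.]
cab fr [ 536. -535.  145.]
bl [ 773. -274.  145.]
br [ 761. -546.  145.]
handle [ 356. -394.  107.]
```

View pics/t0c.png

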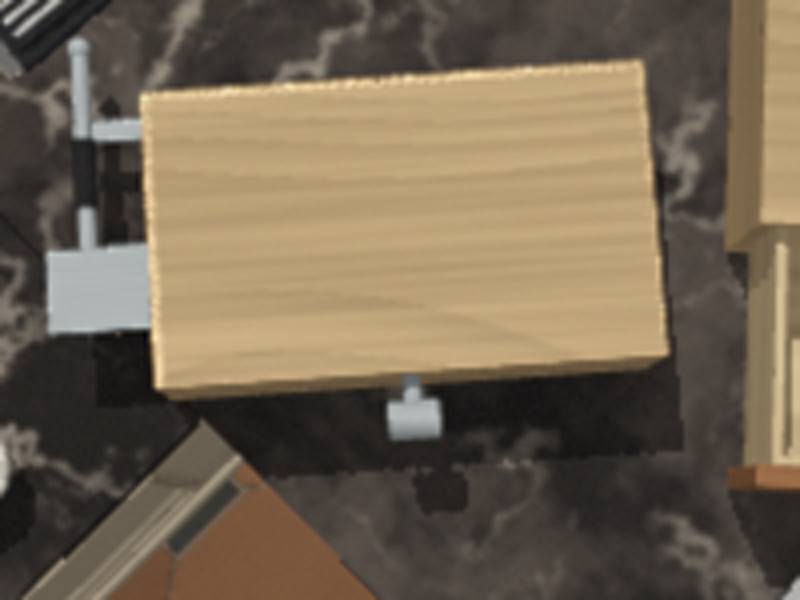

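The crop shows the hood's corners at (141,95), (643,62), (668,355) and (155,388), the grip roll at (414,418) and the rod tip at (79,46).

```bash
cat > geo.py <<'E'
from h import *
from scipy.optimize import least_squares
def chest(d,px):
    loc=np.array([[0,170,40],[0,-170,40],[-200,-170,40],[-200,170,40],[-230,0,15],[46,217,-15]],float)
    def f(q):
        c=R.from_euler('z',q[2]).apply(loc)+[q[0],q[1],75]
        return np.ravel([proj(d,p)-u for p,u in zip(c,px)])
    return least_squares(f,[640,-30,-.05])
E
python3 - <<'E'
from geo import *
d=cap('top')
px=np.array([[141,95],[643,62],[668,355],[155,388],[414,418],[79,46]])/4+[230,125]
s=chest(d,px);print(s.x,s.fun.round(1))
h=np.r_[s.x[:2],75];Y=R.from_euler('z',s.x[2])
for n,l in dict(grip=[-230,0,15],pivot=[-110,217,-15],rodgrip=[-43,217,-15],tip=[46,217,-15]).items(): print(n,(h+Y.apply(l)).round(1))
for k in range(4): print('pocket',(h+Y.apply([-154,-108+72*k,0])).round())
# cabinet
for u,v in [(427,181),(417,247),(520,246),(415,241),(521,250)]: print(u,v,atz(d,u,v,125).round())
# joint-1 etc: relative
print(rel([0,0,0]))
E
python3 -c "
import cv2
im=cv2.imread('pics/top0.png'); cv2.imwrite('pics/t0d.png',cv2.resize(im[90:280,390:550],None,fx=3.1,fy=3.1,interpolation=cv2.INTER_CUBIC))"
```

```text
[ 6.54545674e+02 -2.65095310e+01  6.37587901e-02] [-0.2 -0.8  0.2 -0.5  0.1  0.2 -0.1  0.1 -0.1  0.4  0.1  0.6]
grip [425.  -41.2  90. ]
pivot [530.9 183.   60. ]
rodgrip [597.8 187.3  60. ]
tip [686.6 193.   60. ]
pocket [ 508. -144.   75.]
pocket [503. -72.  75.]
pocket [499.  -0.  75.]
pocket [494.  71.  75.]
427 181 [ 552. -288.  125.]
417 247 [ 379. -258.  125.]
520 246 [ 382. -524.  125.]
415 241 [ 395. -253.  125.]
521 250 [ 372. -526.  125.]
(array([-1.000e-04, -5.247e-01,  1.947e-01]), array([0., 0., 0.]))
```

View pics/t0d.png

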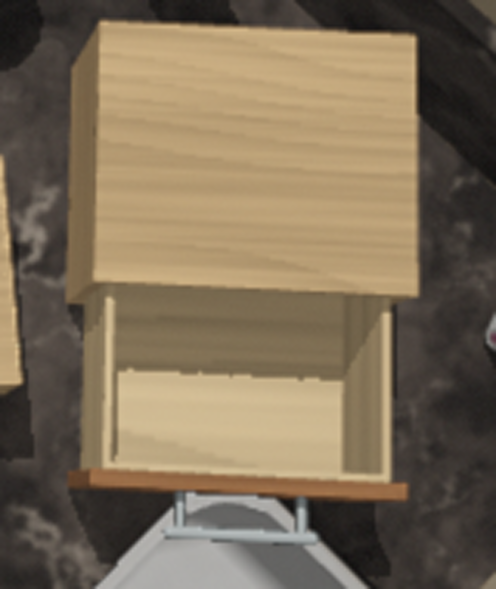

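Cabinet top corners in the crop: (100,20), (416,34), (418,297), (95,283). The handle bar runs from (168,535) to (312,540), and the drawer is fully open and empty.

Run:
```python
from geo import *
d=cap('top')
px=np.array([[100,20],[416,34],[418,297],[95,283],[168,535],[312,540],[69,480],[407,490]])/3.1+[390,90]
for p,z in zip(px,[145]*4+[107]*2+[132,132]): print(atz(d,*p,z).round())
loc=np.array([[240,135,145],[240,-135,145],[0,-135,145],[0,135,145]],float)
f=lambda q:np.ravel([proj(d,R.from_euler('z',q[2]).apply(l)+[q[0],q[1],0])-u for l,u in zip(loc,px)])
s=least_squares(f,[540,-390,0]);print(s.x,s.fun.round(1))
# plan grasp of the hood grip: tool down, closing along chest y, TCP below centre
g=np.array([425,-41.2,90])
print(rel([425,-41.2,200],down(.0638)), rel([425,-41.2,200],down(.0638+np.pi)))
```

```text
[ 777. -277.  145.]
[ 764. -547.  145.]
[ 537. -537.  145.]
[ 549. -267.  145.]
[ 339. -331.  107.]
[ 335. -452.  107.]
[ 385. -244.  132.]
[ 377. -525.  132.]
[ 5.37048271e+02 -4.01771448e+02 -4.53529324e-02] [ 0.1 -2.2  0.1 -2.4 -0.   2.3 -0.2  2.1]
(array([ 0.3944, -0.3612, -0.0054]), array([-0.001, -0.   ,  0.233])) (array([ 0.3944, -0.3612, -0.0054]), array([ 0.000e+00, -1.000e-03, -2.909e+00]))
```

>>> {"api": "play_rows", "payload": {
  "translation": [
    [0.394,-0.361,-0.005],
    [0.394,-0.361,-0.005],
    [0.394,-0.361,-0.005],
    [0.394,-0.361,-0.005],
    [0.394,-0.361,-0.005],
    [0.394,-0.361,-0.005],
    [0.394,-0.361,-0.005],
    [0.394,-0.361,-0.005],
    [0.394,-0.361,-0.005],
    [0.394,-0.361,-0.005]
  ],
  "rotation": [
    [0,0,0.233],
    [0,0,0.233],
    [0,0,0.233],
    [0,0,0.233],
    [0,0,0.233],
    [0,0,0.233],
    [0,0,0.233],
    [0,0,0.233],
    [0,0,0.233],
    [0,0,0.233]
  ],
  "gripper": [-0.4,-0.4,-0.4,-0.4,-0.4,-0.4,-0.4,-0.4,-0.4,-0.4],
  "force": 40
}}

```text
time_s: 1.5
eef_pos: [425.2, -40.0, 199.5]
ee_rot: [-0.0, 0.999, 0.034, -0.0]
force: [0.0, -0.6, 1.4]
grip_width: 0.699
grip_force: 0.0
```

>>> {"api": "play_rows", "payload": {
  "translation": [
    [0,0.001,0.05],
    [0,0.001,0.1],
    [0,0.001,0.128],
    [0,0.001,0.128],
    [0,0.001,0.128],
    [0,0.001,0.128],
    [0,0.001,0.128],
    [0,0.001,0.128],
    [0,0.001,0.128]
  ],
  "rotation": [
    [0,0,0],
    [0,0,0],
    [0,0,0],
    [0,0,0],
    [0,0,0],
    [0,0,0],
    [0,0,0],
    [0,0,0],
    [0,0,0]
  ],
  "gripper": [-0.4,-0.4,-0.4,-0.4,0.6,0.6,0.6,0.6,0.6]
}}

```text
time_s: 2.62
eef_pos: [424.8, -42.6, 71.7]
ee_rot: [0.0, 0.999, 0.032, 0.0]
force: [-0.1, -0.0, 0.5]
grip_width: 0.2
grip_force: 0.0
```

Run:
```python
from h import *
d=cap('scene','s1'); s,p,r=st(); print(p,s['grip_width'],s['grip_force'],s['force'])
im=cv2.imread('pics/s1.png'); cv2.imwrite('pics/s1c.png',cv2.resize(im[130:290,200:460],None,fx=3,fy=3))
for th in np.linspace(0,1.62,10)[1:]:
    c,s_=np.cos(th),np.sin(th); print(round(th,2),[round((-230*c+15*s_+230)/1000,4),0,round(-(230*s_+15*c-15)/1000,4)])
```

```text
[424.79404237 -42.58255252  71.64626423] 0.20480635368668956 0.0 [-0.37550323 -0.34666242 -0.08824568]
0.18 [np.float64(0.0064), 0, np.float64(-0.0409)]
0.36 [np.float64(0.02), 0, np.float64(-0.0801)]
0.54 [np.float64(0.0404), 0, np.float64(-0.1161)]
0.72 [np.float64(0.067), 0, np.float64(-0.1479)]
0.9 [np.float64(0.0988), 0, np.float64(-0.1745)]
1.08 [np.float64(0.1348), 0, np.float64(-0.1949)]
1.26 [np.float64(0.1739), 0, np.float64(-0.2086)]
1.44 [np.float64(0.2149), 0, np.float64(-0.215)]
1.62 [np.float64(0.2563), 0, np.float64(-0.214)]
```

View pics/s1c.png

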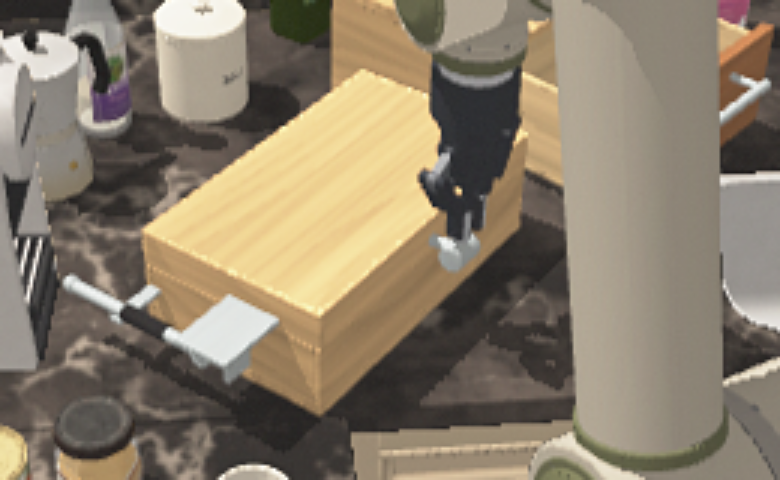

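The roll sits at crop (456,251), in front of the fingertips, and nothing is held (width 17 mm). I'll compare projections.

Run:
```python
from h import *
d=cap('scene')
f=lambda p:((proj(d,p)-[200,130])*3).round()
print('roll exp',f([425,-41.2,90]),'ends',f([426,-58,90]),f([424,-24,90]),'tcp',f([424.8,-42.6,71.6]),'hood fl top',f([654.5-200*.998-170*.0637,-26.5-200*.0637+170*.998,115]))
print('fr base bot?',f([654.5-200*.998-170*.0637,-26.5-200*.0637+170*.998,0]))
t=cap('top','t1')
print(tri(d,np.array([456,251])/3+[200,130],t,(333.5,229.5)))
print(proj(t,[424.8,-42.6,90]))
```

```text
roll exp [461. 249.] ends [471. 240.] [450. 259.] tcp [461. 264.] hood fl top [321. 314.]
fr base bot? [322. 413.]
(array([427.4610575 , -40.52719008,  86.78922915]), np.float64(3.1417822216481506))
[333.97673254 229.94089537]
```

Run:
```python
from h import *
cap('scene','s2')
a=cv2.imread('pics/s2.png')[150:230,325:385]; b=cv2.imread('pics/t1.png')[190:250,300:370]
a=cv2.resize(a,(450,600),interpolation=cv2.INTER_CUBIC); b=cv2.resize(b,(350,300),interpolation=cv2.INTER_CUBIC)
c=np.zeros((600,800,3),np.uint8); c[:,:450]=a; c[:300,450:]=b; cv2.imwrite('pics/c2.png',c)
```

```text
(no output)
```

View pics/c2.png

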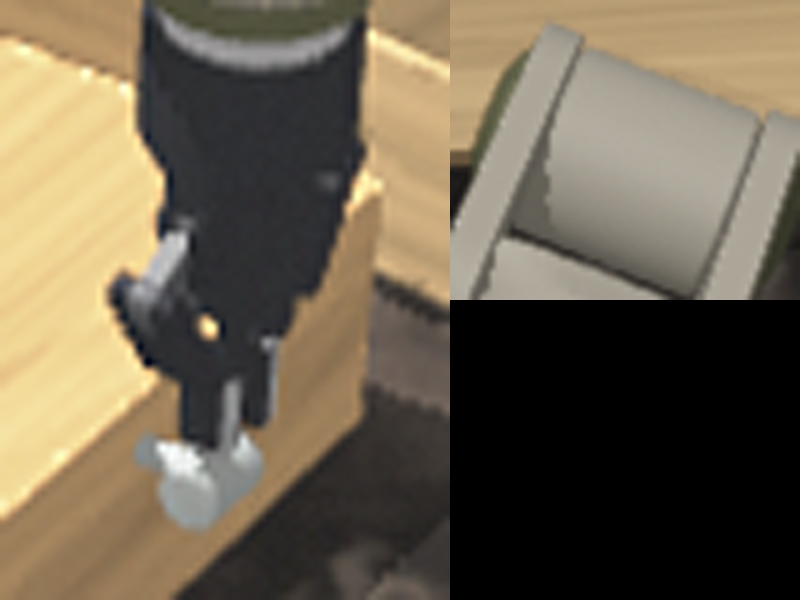

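The crop shows the fingers ending above or behind the roll (bottoms at crop (205,440) and (265,420)), so I'll check the calibration against the robot's own tip in the first picture.

Run:
```python
from h import *
d=cap('scene'); s,p,r=st(); print(p,s['grip_width'],s['time_s'],s['force'])
g=lambda p:((proj(d,p)-[325,150])*7.5).round()
print('tcp0',proj(d,[153.5,-502,194.6]))
for x in(425,435,445):
  for z in (72,90,104): print(x,z,g([x,-42.6-8-7,z]),g([x,-42.6+8+7,z]))
im=cv2.imread('pics/scene0.png'); cv2.imwrite('pics/s0c.png',cv2.resize(im[60:150,490:590],None,fx=6,fy=6,interpolation=cv2.INTER_CUBIC))
```

```text
[424.78002964 -42.5994722   71.58745994] 0.19711728283501428 2.875 [-1.11134284 -0.50848638  0.80210472]
tcp0 [526.70137672 146.51631074]
425 72 [238. 490.] [189. 530.]
425 90 [241. 452.] [191. 491.]
425 104 [243. 421.] [193. 460.]
435 72 [216. 479.] [167. 518.]
435 90 [218. 441.] [169. 480.]
435 104 [220. 410.] [171. 449.]
445 72 [194. 469.] [145. 507.]
445 90 [196. 430.] [147. 469.]
445 104 [198. 400.] [149. 438.]
```

View pics/s0c.png

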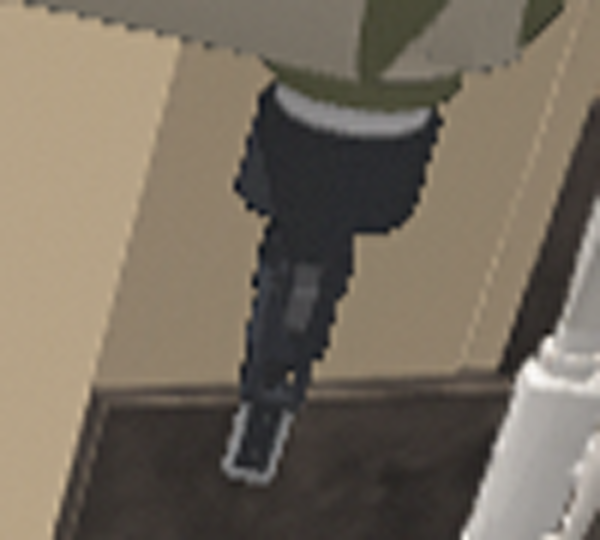

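Run:
```python
from h import *
d=cap('scene'); 
for z in (194.6,207.6): print(z,[proj(d,[153.5+a*.292,-502-a*.956,z]).round(1) for a in(-49,-42,0,42,49)])
# sanity: known-size check: other robot parts; base at origin
print('base',proj(d,[0,0,0]),proj(d,[0,0,100]))
t=cap('top'); print(proj(t,[0,0,0]),proj(t,[153.5,-502,194.6]))
```

```text
194.6 [array([525.3, 154.7]), array([525.5, 153.5]), array([526.7, 146.5]), array([527.8, 139.8]), array([528. , 138.7])]
207.6 [array([526.5, 150.8]), array([526.7, 149.6]), array([527.9, 142.6]), array([529. , 135.9]), array([529.2, 134.8])]
base [487.73949473 324.15723387] [497.2905865  294.73344113]
[318.24032929 386.39620055] [526.38924427 341.34675363]
```

The fingers look ~25 mm higher than the reported TCP in both pictures. I'll open, go 22 mm lower (still clear of everything) and close again.

>>> {"api": "play_rows", "payload": {
  "translation": [
    [0,0,0],
    [0,0,0],
    [0,0,0],
    [0,0,0.012],
    [0,0,0.022],
    [0,0,0.022],
    [0,0,0.022],
    [0,0,0.022],
    [0,0,0.022],
    [0,0,0.022]
  ],
  "rotation": [
    [0,0,0],
    [0,0,0],
    [0,0,0],
    [0,0,0],
    [0,0,0],
    [0,0,0],
    [0,0,0],
    [0,0,0],
    [0,0,0],
    [0,0,0]
  ],
  "gripper": [-0.4,-0.4,-0.4,-0.4,-0.4,0.8,0.8,0.8,0.8,0.8]
}}

```text
time_s: 4.22
eef_pos: [423.7, -37.5, 49.7]
ee_rot: [-0.005, 1.0, 0.031, -0.001]
force: [-0.5, 34.5, 12.2]
grip_width: 0.385
grip_force: 39.7
```

Run:
```python
from h import *
cap('scene','s3'); s,p,r=st(); print(p,s['grip_width'],s['grip_force'],s['force'])
a=cv2.imread('pics/s3.png')[150:230,325:385]
cv2.imwrite('pics/c3.png',cv2.resize(a,(450,600),interpolation=cv2.INTER_CUBIC))
```

```text
[423.65484183 -37.55528902  49.65383404] 0.38326428257253936 39.6540105342865 [ 0.07779299 33.68047736 12.15069718]
```

View pics/c3.png

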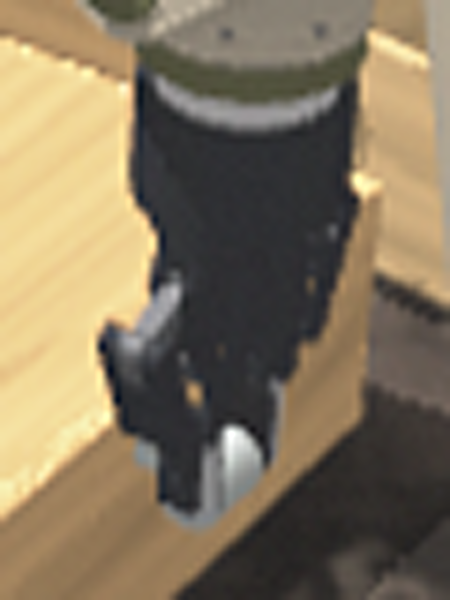

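Gripped: the fingers straddle the roll (crop (235,470)) at a width of 33 mm. I'll take out the sideways load and lift along the arc.

>>> {"api": "play_rows", "payload": {
  "translation": [
    [0,-0.006,0],
    [0.002,-0.006,-0.02],
    [0.0064,-0.006,-0.041],
    [0.0122,-0.006,-0.061],
    [0.02,-0.006,-0.08],
    [0.029,-0.006,-0.098],
    [0.0404,-0.006,-0.116],
    [0.053,-0.006,-0.1325],
    [0.067,-0.006,-0.148],
    [0.082,-0.006,-0.162]
  ],
  "rotation": [
    [0,0,0],
    [0,0,0],
    [0,0,0],
    [0,0,0],
    [0,0,0],
    [0,0,0],
    [0,0,0],
    [0,0,0],
    [0,0,0],
    [0,0,0]
  ],
  "gripper": [0.8,0.8,0.8,0.8,0.8,0.8,0.8,0.8,0.8,0.8]
}}

```text
time_s: 5.52
eef_pos: [506.1, -32.0, 210.5]
ee_rot: [0.0, 0.999, 0.032, -0.001]
force: [3.4, -5.6, -14.2]
grip_width: 0.384
grip_force: 40.9
```

>>> {"api": "play_rows", "payload": {
  "translation": [
    [0.017,0,-0.0125],
    [0.035,0,-0.0235],
    [0.053,0,-0.033],
    [0.072,0,-0.041],
    [0.092,0,-0.0466],
    [0.112,0,-0.0505],
    [0.133,0,-0.053],
    [0.152,0,-0.0535],
    [0.17,0,-0.0525],
    [0.176,0,-0.052]
  ],
  "rotation": [
    [0,0,0],
    [0,0,0],
    [0,0,0],
    [0,0,0],
    [0,0,0],
    [0,0,0],
    [0,0,0],
    [0,0,0],
    [0,0,0],
    [0,0,0]
  ],
  "gripper": [0.8,0.8,0.8,0.8,0.8,0.8,0.8,0.8,0.8,0.8]
}}

```text
time_s: 6.78
eef_pos: [682.5, -20.1, 263.7]
ee_rot: [0.0, 0.999, 0.032, 0.0]
force: [-0.7, -1.2, 4.4]
grip_width: 0.376
grip_force: 39.3
```

>>> {"api": "play_rows", "payload": {
  "translation": [
    [0.002,0,0],
    [0.002,0,0],
    [0.002,0,0]
  ],
  "rotation": [
    [0,0,0],
    [0,0,0],
    [0,0,0]
  ],
  "gripper": [0.8,0.8,0.8]
}}

```text
time_s: 7.15
eef_pos: [683.6, -20.1, 263.7]
ee_rot: [-0.0, 0.999, 0.032, -0.0]
force: [-1.2, -0.5, 2.6]
grip_width: 0.379
grip_force: 39.4
```

Run:
```python
from h import *
s,p,r=st(); print(p,s['grip_width'],s['force'],s['joints'])
cap('scene','s4'); cap('top','t4')
a=cv2.imread('pics/s4.png')[60:300,160:460]; b=cv2.imread('pics/t4.png')[110:290,210:430]
cv2.imwrite('pics/c4.png',cv2.resize(np.vstack([np.pad(a,((0,0),(0,0),(0,0))),]),None,fx=2.5,fy=2.5))
```

```text
[683.62025159 -20.08046027 263.72355018] 0.3788049274103615 [-1.16991296 -0.46834471  2.58558286] [-2.00243805e-01  6.76452322e-01  7.66069163e-01 -5.15562921e-06
  1.69918610e+00  1.30682355e+00]
```

View pics/c4.png

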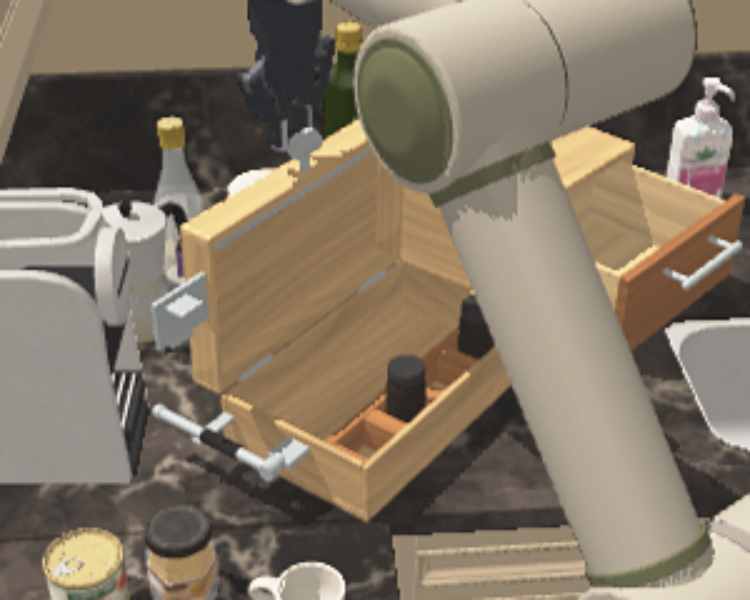

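The hood is at its stop, with the grip roll at crop (303,145). The rod sleeve is at (220,440) and the rod end at (160,412). I can see jars at crop (405,385) and (480,320), and the leftmost pocket is empty. Next: open and lift off, then measure the tool offset.

>>> {"api": "play_rows", "payload": {
  "translation": [
    [0,0,0],
    [0,0,0],
    [0,0,0],
    [0,0,0],
    [0,0,-0.04],
    [0,0,-0.07],
    [0,0,-0.07]
  ],
  "rotation": [
    [0,0,0],
    [0,0,0],
    [0,0,0],
    [0,0,0],
    [0,0,0],
    [0,0,0],
    [0,0,0]
  ],
  "gripper": [-0.4,-0.4,-0.4,-0.4,-0.4,-0.4,-0.4]
}}

```text
time_s: 8.12
eef_pos: [684.4, -20.1, 335.8]
ee_rot: [0.001, 0.999, 0.032, 0.002]
force: [0.0, 0.1, -0.2]
grip_width: 0.702
grip_force: 0.0
```

Run:
```python
from h import *
d=cap('scene','s5'); s,p,r=st(); print(p,s['joints'].round(2))
print('c3 tip obs (349,218.3); for z:')
for z in(50,60,70,80): print(z,proj(d,[423.7,-37.5+24,z]).round(1),proj(d,[425,-41.5+24,z]).round(1))
h=np.array([654.5,-26.5,75]);Y=R.from_euler('z',.0638)
# hood angle check: ear corners, grip roll
for th in(1.5,1.57,1.63):
    c,s_=np.cos(th),np.sin(th); print(th,(proj(d,h+Y.apply([-230*c+15*s_,17,230*s_+15*c]))-[160,60])*2.5)
print('rod: tip',(proj(d,h+Y.apply([46,217,-15]))-[160,60])*2.5,'sleeve',(proj(d,h+Y.apply([-43,217,-15]))-[160,60])*2.5)
a=cv2.imread('pics/s5.png')[10:130,225:325]; cv2.imwrite('pics/c5.png',cv2.resize(a,None,fx=5,fy=5,interpolation=cv2.INTER_CUBIC))
print('tip pred',(proj(d,p)-[225,10])*5,(proj(d,p+[0,0,30])-[225,10])*5)
```

```text
[684.1213939  -20.09310546 333.61380798] [-0.2   0.71  0.54  0.    1.9   1.31]
c3 tip obs (349,218.3); for z:
50 [347.1 229.6] [347.6 228.6]
60 [347.3 226.7] [347.8 225.8]
70 [347.4 223.9] [347.9 223. ]
80 [347.6 221. ] [348.1 220.1]
1.5 [303.72681501 151.30091947]
1.57 [292.00025872 147.43083462]
1.63 [282.13374633 144.91636817]
rod: tip [161.8841905  409.72052673] sleeve [222.67504262 441.56004207]
tip pred [249.90567911 479.79539434] [247.55525503 427.6246226 ]
```

View pics/c5.png

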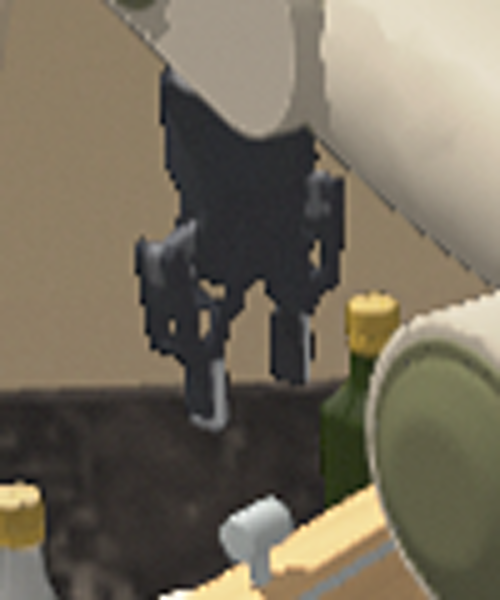

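The open fingers end at mid (247,405), versus a predicted TCP at (250,480). The real tip is therefore ~27 mm short of the reported TCP and ~4.5 mm to the right. I'll plan the rod approach with that offset.

```bash
cat >> h.py <<'E'
YAW=.0638
def tilt(a,yaw=YAW): return down(yaw)*R.from_rotvec([0,a,0])
def tcp(g,rot,ins=15,bias=27,by=4.6): # reported TCP that puts the real grasp at point g
    return np.array(g,float)+rot.as_matrix()[:,2]*(ins+bias)+[0,by,0]
E
python3 - <<'E'
from h import *
r=tilt(.6); g=tcp([597.8,187.3,60],r); z=r.as_matrix()[:,2]
print(z,g,g-110*z)
print(rel([520,100,330],r),rel(g-110*z,r))
E
```

```text
[ 0.56349369  0.03599976 -0.82533561] [621.46673504 193.41198974  25.33590417] [559.48242898 189.45201661 116.12282181]
(array([-0.1561, -0.1303,  0.0034]), array([0.   , 0.599, 0.   ])) (array([-0.1112, -0.2171,  0.2173]), array([0.   , 0.599, 0.   ]))
```

>>> {"api": "play_rows", "payload": {
  "translation": [
    [-0.05,-0.02,0],
    [-0.1,-0.06,0],
    [-0.15,-0.13,0.003],
    [-0.156,-0.13,0.003],
    [-0.13,-0.18,0.05],
    [-0.111,-0.217,0.1],
    [-0.111,-0.217,0.15],
    [-0.111,-0.217,0.19],
    [-0.111,-0.217,0.19],
    [-0.111,-0.217,0.19]
  ],
  "rotation": [
    [0,0.15,0],
    [0,0.3,0],
    [0,0.45,0],
    [0,0.6,0],
    [0,0.6,0],
    [0,0.6,0],
    [0,0.6,0],
    [0,0.6,0],
    [0,0.6,0],
    [0,0.6,0]
  ],
  "gripper": [0.1,0.1,0.1,0.1,0.1,0.1,0.1,0.1,0.1,0.1]
}}

```text
time_s: 9.43
eef_pos: [559.9, 189.3, 145.4]
ee_rot: [-0.009, 0.955, 0.03, 0.296]
force: [-0.4, -0.2, 1.5]
grip_width: 0.447
grip_force: 0.0
```

Run:
```python
from h import *
d=cap('scene','s6'); s,p,r=st(); z=r.as_matrix()[:,2]; print(p,r.as_matrix().round(2),s['grip_width'],s['joints'].round(2))
a=cv2.imread('pics/s6.png')[110:270,190:350]; cv2.imwrite('pics/c6.png',cv2.resize(a,(600,600),interpolation=cv2.INTER_CUBIC))
f=lambda q:((proj(d,q)-[190,110])*3.75).round()
print('tcp',f(p),'-27z',f(p-27*z-[0,4.6,0]),'world+27',f(p+[0,-4.6,27]))
```

```text
[560.26278448 189.27125575 146.06463205] [[ 0.82  0.06  0.57]
 [ 0.05 -1.    0.04]
 [ 0.57 -0.   -0.82]] 0.45057493178291996 [ 0.15  0.23  1.89 -0.13  0.42  1.76]
tcp [250. 402.] -27z [270. 381.] world+27 [252. 367.]
```

View pics/c6.png

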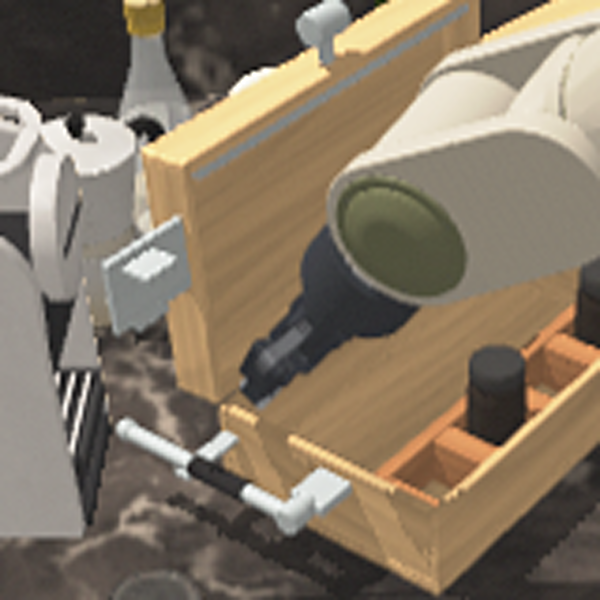

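The near fingertip is at (248,397), which fits a 27 mm shortfall along the tool axis. The sleeve is at (218,477). Approaching along the tool axis.

Run:
```python
from h import *
r=tilt(.6); g=tcp([597.8,187.3,60],r); z=r.as_matrix()[:,2]
print(rel(g-60*z,r),rel(g-30*z,r),rel(g,r))
```

```text
(array([-0.0178, -0.0002,  0.0742]), array([-0.   , -0.004, -0.001])) (array([-0.0179, -0.0002,  0.1042]), array([-0.   , -0.004, -0.001])) (array([-0.018 , -0.0002,  0.1342]), array([-0.   , -0.004, -0.001]))
```

>>> {"api": "play_rows", "payload": {
  "translation": [
    [-0.018,0,0.04],
    [-0.018,0,0.07],
    [-0.018,0,0.1],
    [-0.018,0,0.12],
    [-0.018,0,0.134],
    [-0.018,0,0.134],
    [-0.018,0,0.134],
    [-0.018,0,0.134],
    [-0.018,0,0.134],
    [-0.018,0,0.134]
  ],
  "rotation": [
    [0,0,0],
    [0,0,0],
    [0,0,0],
    [0,0,0],
    [0,0,0],
    [0,0,0],
    [0,0,0],
    [0,0,0],
    [0,0,0],
    [0,0,0]
  ],
  "gripper": [0.1,0.1,0.1,0.1,0.1,0.1,1,1,1,1],
  "force": 25
}}

```text
time_s: 10.72
eef_pos: [620.2, 193.2, 24.0]
ee_rot: [-0.009, 0.955, 0.03, 0.296]
force: [-5.7, -3.4, 7.3]
grip_width: 0.185
grip_force: 26.8
```

Run:
```python
from h import *
s,p,r=st(); print(p,s['grip_width']*85,s['grip_force'],s['force'])
# rod arc from 0 to 1.06, tool offset fixed; x,z shift in world -> tool frame
Y=R.from_euler('z',YAW)
for th in np.linspace(0,1.06,9)[1:]:
    print(round(th,2),r.inv().apply(Y.apply([67*np.cos(th)-67,0,67*np.sin(th)])).round(1))
```

```text
[620.17623142 193.17045537  23.98604846] 15.696555518547566 26.841137409210205 [-5.68525133 -3.41267602  7.2778773 ]
0.13 [ 4.5  0.  -7.6]
0.26 [  8.    0.  -15.8]
0.4 [ 10.4   0.  -24.3]
0.53 [ 11.6   0.  -33.1]
0.66 [ 11.6   0.  -42. ]
0.8 [ 10.5   0.  -50.8]
0.93 [  8.2   0.  -59.4]
1.06 [  4.8   0.  -67.6]
```

Sleeve gripped (16 mm). Swinging the rod to 1.06.

>>> {"api": "play_rows", "payload": {
  "translation": [
    [0.0045,0,-0.0076],
    [0.008,0,-0.0158],
    [0.0104,0,-0.0243],
    [0.0116,0,-0.0331],
    [0.0116,0,-0.042],
    [0.0105,0,-0.0508],
    [0.0082,0,-0.0594],
    [0.0048,0,-0.0676],
    [0.0048,0,-0.0676],
    [0.0048,0,-0.0676]
  ],
  "rotation": [
    [0,0,0],
    [0,0,0],
    [0,0,0],
    [0,0,0],
    [0,0,0],
    [0,0,0],
    [0,0,0],
    [0,0,0],
    [0,0,0],
    [0,0,0]
  ],
  "gripper": [1,1,1,1,1,1,1,1,1,1]
}}

```text
time_s: 11.98
eef_pos: [586.1, 191.4, 81.7]
ee_rot: [-0.01, 0.955, 0.031, 0.296]
force: [0.8, -0.2, -0.2]
grip_width: 0.0
grip_force: 0.0
```

Run:
```python
from h import *
d=cap('scene','s7'); s,p,r=st(); print(p,s['grip_width']*85,s['grip_force'],s['force'])
a=cv2.imread('pics/s7.png')[130:270,200:320]; cv2.imwrite('pics/c7.png',cv2.resize(a,(514,600),interpolation=cv2.INTER_CUBIC))
k=600/140; h=np.array([654.5,-26.5,75]);Y=R.from_euler('z',YAW)
for th in(.9,1,1.06,1.12,1.2): print(th,((proj(d,h+Y.apply([-110+156*np.cos(th),217,-15+156*np.sin(th)]))-[200,130])*k).round())
```

```text
[586.0343396  191.34804145  81.5159162 ] 0.03345130450017473 0.0 [-0.19198505 -0.16978738  0.47601829]
0.9 [158. 280.]
1 [172. 275.]
1.06 [182. 274.]
1.12 [192. 273.]
1.2 [206. 272.]
```

View pics/c7.png

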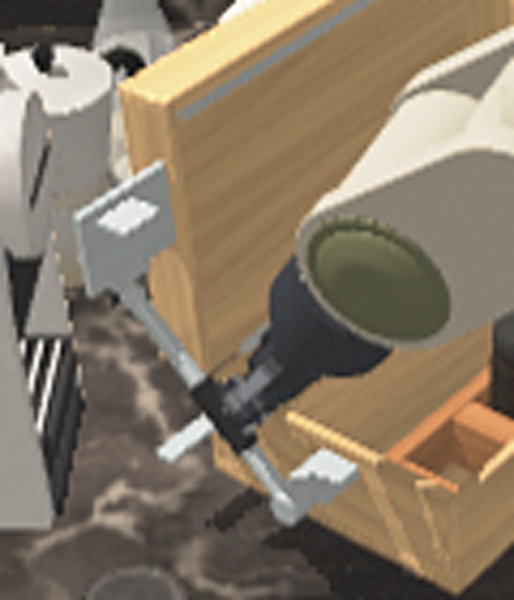

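The fingers slipped off, and the rod stands part-way: its pivot is at (287,505) and its end at ~(125,283). I'll work out its angle and re-grasp deeper, square to the rod.

```bash
cat >> h.py <<'E'
H=np.array([654.5,-26.5,75]);YR=R.from_euler('z',YAW)
def rodp(th,l=67): return H+YR.apply([-110+l*np.cos(th),217,-15+l*np.sin(th)])
E
python3 - <<'E'
from h import *
d=cap('scene'); k=600/140
for th in(.5,.55,.6,.65,.7,.75,.8): print(th,((proj(d,rodp(th,156))-[200,130])*k).round(),'sleeve',((proj(d,rodp(th))-[200,130])*k).round())
s,p,r=st(); z=r.as_matrix()[:,2]; print('back off',r.inv().apply(-60*z).round(1))
E
```

```text
0.5 [116. 320.] sleeve [217. 422.]
0.55 [120. 313.] sleeve [218. 420.]
0.6 [124. 307.] sleeve [220. 417.]
0.65 [128. 302.] sleeve [222. 415.]
0.7 [133. 296.] sleeve [225. 413.]
0.75 [139. 292.] sleeve [227. 411.]
0.8 [145. 287.] sleeve [230. 409.]
back off [ -0.  -0. -60.]
```

>>> {"api": "play_rows", "payload": {
  "translation": [
    [0,0,-0.03],
    [0,0,-0.05],
    [0,0,-0.05],
    [0,0,-0.05]
  ],
  "rotation": [
    [0,0,0],
    [0,0,0],
    [0,0,0],
    [0,0,0]
  ],
  "gripper": [0.1,0.1,0.1,0.1]
}}

```text
time_s: 12.58
eef_pos: [557.8, 189.3, 121.9]
ee_rot: [-0.009, 0.955, 0.03, 0.295]
force: [0.0, 1.1, -0.7]
grip_width: 0.45
grip_force: 0.0
```

Run:
```python
from h import *
# black sleeve centroid check
d=cap('scene'); im=d['pixels'].astype(int); k=600/140
m=(im.max(2)<45); 
u0,v0=proj(d,rodp(.68)); ys,xs=np.nonzero(m); sel=(abs(xs-u0)<9)&(abs(ys-v0)<9)
print('sleeve pred',u0,v0,'dark centroid',xs[sel].mean(),ys[sel].mean(),sel.sum())
for th in(.6,.68,.76): print(th,proj(d,rodp(th)))
r=tilt(.68); z=r.as_matrix()[:,2]; g=tcp(rodp(.68),r,ins=24)
print(rel(g-50*z,r),rel(g,r),g)
for th in(.68,.75,.85,.95,1.06): 
    r2=tilt(th); print(th,[ (r.inv().apply(tcp(rodp(th),r2,ins=24)-g)/1000).round(4)], round(th-.68,3))
```

```text
sleeve pred 252.19982626211862 226.52133921542566 dark centroid 251.0 227.52631578947367 19
0.6 [251.38814241 227.32714151]
0.68 [252.19982626 226.52133922]
0.76 [253.12068413 225.84035622]
(array([ 0.0099, -0.0001,  0.0314]), array([ 0.   ,  0.081, -0.   ])) (array([ 0.0139, -0.0001,  0.0812]), array([ 0.   ,  0.081, -0.   ])) [614.88316715 193.01140407  62.47292395]
0.68 [array([0., 0., 0.])] 0.0
0.75 [array([ 0.0034, -0.    , -0.0048])] 0.07
0.85 [array([ 0.0077, -0.    , -0.0121])] 0.17
0.95 [array([ 0.0112,  0.    , -0.0197])] 0.27
1.06 [array([ 0.0141,  0.    , -0.0285])] 0.38
```

>>> {"api": "play_rows", "payload": {
  "translation": [
    [0.01,0,0.03],
    [0.012,0,0.055],
    [0.014,0,0.078],
    [0.014,0,0.081],
    [0.014,0,0.081],
    [0.014,0,0.081],
    [0.014,0,0.081],
    [0.014,0,0.081],
    [0.014,0,0.081]
  ],
  "rotation": [
    [0,0.08,0],
    [0,0.08,0],
    [0,0.08,0],
    [0,0.08,0],
    [0,0.08,0],
    [0,0.08,0],
    [0,0.08,0],
    [0,0.08,0],
    [0,0.08,0]
  ],
  "gripper": [0.1,0.1,0.1,0.1,0.1,1,1,1,1],
  "force": 50
}}

```text
time_s: 13.75
eef_pos: [615.0, 192.8, 64.1]
ee_rot: [-0.011, 0.942, 0.03, 0.334]
force: [0.3, -3.8, 2.1]
grip_width: 0.179
grip_force: 48.7
```

>>> {"api": "play_rows", "payload": {
  "translation": [
    [0.0034,0,-0.0048],
    [0.0056,0,-0.0085],
    [0.0077,0,-0.0121],
    [0.0095,0,-0.0159],
    [0.0112,0,-0.0197],
    [0.0128,0,-0.0241],
    [0.0141,0,-0.0285],
    [0.0143,0,-0.0291],
    [0.0143,0,-0.0291],
    [0.0143,0,-0.0291]
  ],
  "rotation": [
    [0,0.07,0],
    [0,0.12,0],
    [0,0.17,0],
    [0,0.22,0],
    [0,0.27,0],
    [0,0.325,0],
    [0,0.38,0],
    [0,0.39,0],
    [0,0.39,0],
    [0,0.39,0]
  ],
  "gripper": [1,1,1,1,1,1,1,1,1,1]
}}

```text
time_s: 15.0
eef_pos: [614.2, 193.5, 166.3]
ee_rot: [-0.019, 0.902, 0.019, 0.43]
force: [-28.1, -14.9, -99.9]
grip_width: 0.122
grip_force: 112.4
```

Run:
```python
from h import *
d=cap('scene','s8'); s,p,r=st(); print(p,s['grip_width']*85,s['grip_force'],s['force'])
a=cv2.imread('pics/s8.png')[130:270,200:320]; cv2.imwrite('pics/c8.png',cv2.resize(a,(514,600),interpolation=cv2.INTER_CUBIC))
for th in(.9,1,1.06,1.12,1.2): print(th,proj(d,rodp(th,156)).round(1),proj(d,rodp(th,115)).round(1))
im=d['pixels'].astype(int)
for v in range(178,222,2): print(v,' '.join('%3d/%+3d'%(im[v,u].sum()/3,im[v,u,0]-im[v,u,2]) for u in range(226,262,2)))
```

```text
[614.1717367  193.55809184 166.22080705] 10.344901717645715 112.54148245570832 [-27.13567403 -15.12238577 -93.42805743]
0.9 [236.8 195.4] [245.2 209.1]
1 [240.2 194.3] [247.7 208.4]
1.06 [242.4 193.8] [249.4 208.1]
1.12 [244.7 193.6] [251.1 208. ]
1.2 [248.  193.6] [253.5 208.1]
178 128/ -1 235/ -1 232/ +0 229/ +0 226/ -1 195/ -2 130/ -2 125/+74 126/+67 116/+60 116/+59 110/+56 112/+58 115/+59 117/+62 114/+60 111/+57 111/+58
180 232/ +0 230/ +0 228/ +0 229/ +0 219/ -1 126/ -1 129/ -2 125/+40 127/+68 114/+58 111/+58 114/+58 115/+62 116/+62 112/+58 109/+57 111/+56 119/+64
182 240/ +0 230/ -2 233/ -2 185/ +0 127/ +1 126/ -1 130/ +0 128/+21 127/+69 116/+62 116/+60 117/+61 115/+61 112/+58 109/+57 115/+60 120/+63 117/+61
184 138/ +1 196/ +1 127/ +0 130/ +0 130/ +0 130/ -1 129/ -1 127/ -3 126/+68 123/+64 117/+63 112/+58 110/+57 108/+56 115/+59 120/+61 117/+62 113/+59
186 128/ -1 130/ +0 127/ +0 130/ -2 130/ +1 128/ -2 129/ -3 125/+20 129/+68 122/+65 110/+57 109/+58 112/+57 118/+62 119/+63 117/+61 114/+59 107/+49
188 131/ -1 130/ -2 131/ +0 131/ +0 129/ -1 129/ -4 143/+57 134/+74 129/+70 122/
[... 1736 characters left out ...]
+11  69/+16 142/+80 135/+71 139/+76 135/+75 145/+78 120/+63 115/+60 114/+61 136/ -3 139/ -1 130/ +5 112/+60
214  91/+17 142/+31 118/+22 111/+21  94/+18  94/+17  86/+18 105/+45 146/+80 138/+74 145/+79 120/+62 115/+61  92/+34 123/+16 138/ -1 136/ -1 112/+62
216  84/+17 111/+24 148/+32 157/+35 119/+26  76/+14  72/+11  72/+14  81/+13  91/+33 140/+75 124/+66  89/+33 116/+60 118/+60 138/ +0 141/ -2  63/+23
218  86/+16  85/+18  97/+20 150/+30 114/+23  75/+14  73/+15  76/+15  79/+16  74/+13  71/+13 100/+40 152/+83 195/+99 103/+55  87/ -2  56/ +0  35/ +2
220  86/+16  81/+17  89/+19 137/+27 150/+32  93/+20  76/+15  73/+16  70/+11  79/+15  68/+13 119/+50 118/+63 170/+95 210/+100  35/ -1  40/ +0  39/ +0
```

The wrist neared its range limit and the arm is now pulling on the rod, so I'll release at once.

>>> {"api": "play_rows", "payload": {
  "translation": [
    [0,0,0],
    [0,0,0],
    [0,0,0]
  ],
  "rotation": [
    [0,0,0],
    [0,0,0],
    [0,0,0]
  ],
  "gripper": [0.1,0.1,0.1]
}}

```text
time_s: 15.42
eef_pos: [632.0, 201.0, 200.2]
ee_rot: [-0.029, 0.888, 0.022, 0.458]
force: [-0.2, -0.2, 0.2]
grip_width: 0.453
grip_force: 0.0
```

Run:
```python
from h import *
d=cap('scene','s9'); s,p,r=st(); print(p,s['grip_width']*85,s['grip_force'],s['force'],s['joints'].round(2),r.as_matrix().round(2))
k=600/140
a=cv2.imread('pics/s9.png')[130:270,200:320]; cv2.imwrite('pics/c9.png',cv2.resize(a,(514,600),interpolation=cv2.INTER_CUBIC))
for th in(.9,1,1.06,1.12,1.2,1.3,1.4): print(th,((proj(d,rodp(th,156))-[200,130])*k).round(),((proj(d,rodp(th,67))-[200,130])*k).round())
```

```text
[631.86072118 201.00031097 200.0622934 ] 38.39763508932133 0.0 [-0.65611746  0.11848909  0.45306757] [ 0.16  0.26  1.91 -1.23  0.06  2.88] [[ 0.58  0.07  0.81]
 [ 0.01 -1.    0.07]
 [ 0.81 -0.03 -0.58]]
0.9 [158. 280.] [236. 407.]
1 [172. 275.] [242. 405.]
1.06 [182. 274.] [246. 405.]
1.12 [192. 273.] [251. 405.]
1.2 [206. 272.] [257. 405.]
1.3 [224. 275.] [265. 406.]
1.4 [244. 279.] [273. 409.]
```

View pics/c9.png

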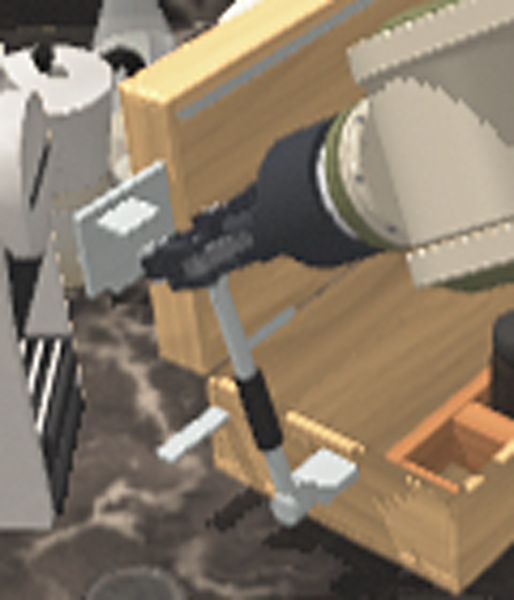

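The rod now stands at ~1.24 (sleeve (260,410), pivot (287,507)), with the fingers open around its end. Backing straight off and un-tilting.

Run:
```python
from h import *
s,p,r=st(); z=r.as_matrix()[:,2]
r6=tilt(.6); 
print(rel(p-70*z,r), rel([525,192,240],r6))
```

```text
(array([ 0.  ,  0.  , -0.07]), array([0., 0., 0.])) (array([-0.0296,  0.0007, -0.1105]), array([-0.023, -0.352, -0.02 ]))
```

>>> {"api": "play_rows", "payload": {
  "translation": [
    [0,0,-0.035],
    [0,0,-0.07],
    [-0.01,0,-0.085],
    [-0.02,0,-0.1],
    [-0.03,0,-0.11],
    [-0.03,0,-0.11],
    [-0.03,0,-0.11],
    [-0.03,0,-0.11]
  ],
  "rotation": [
    [0,0,0],
    [-0.01,-0.1,0],
    [-0.01,-0.2,-0.01],
    [-0.02,-0.28,-0.02],
    [-0.023,-0.352,-0.02],
    [-0.023,-0.352,-0.02],
    [-0.023,-0.352,-0.02],
    [-0.023,-0.352,-0.02]
  ],
  "gripper": [0.1,0.1,0.1,0.1,0.1,0.1,0.1,0.1]
}}

```text
time_s: 16.48
eef_pos: [524.7, 192.3, 237.4]
ee_rot: [-0.009, 0.955, 0.03, 0.294]
force: [0.3, -0.4, 0.6]
grip_width: 0.449
grip_force: 0.0
```

Run:
```python
from h import *
d=cap('scene','s10'); s,p,r=st(); print(p,s['joints'].round(2),r.as_matrix().round(2),s['force'])
im=d['pixels'].astype(int)
# sleeve: darkest pixels near
m=im.max(2)<60; ys,xs=np.nonzero(m); u,v=proj(d,rodp(1.24)); sel=(abs(xs-u)<8)&(abs(ys-v)<10)
print(u,v,xs[sel].mean(),ys[sel].mean(),sel.sum())
# bright ball search: print rows of rod columns (grey, |r-b|<8, bright>100)
g=(abs(im[...,0]-im[...,2])<12)&(im.mean(2)>95)
for v in range(190,250,2): print(v,''.join('#' if g[v,u] else ('o' if m[v,u] else '.') for u in range(225,285)))
for th in(1.1,1.15,1.2,1.25,1.3): print(th,[proj(d,rodp(th,l)).round(1) for l in(40,67,110,156)])
```

```text
[524.70790712 192.3029058  237.4232416 ] [ 0.18  0.05  1.84 -0.1   0.66  1.75] [[ 0.83  0.06  0.56]
 [ 0.05 -1.    0.04]
 [ 0.56  0.   -0.83]] [ 0.93946647  0.03588926 -0.42082464]
260.6085505170881 224.63147343187063 260.2970297029703 225.95049504950495 101
190 #########.............................o.ooo###..............
192 ##########.............####.............o.##................
194 ########..............######................................
196 #####.................######................................
198 ....ooo.................#####...............................
200 .oooo..ooo...............####...............................
202 ..........................####............##................
204 ..........................#####........###..................
206 ...........................####.....####....................
208 ............................####..###.......................
210 ............................######..........................
212 .............................####...........................
214 ..............................####.......................
[... 895 characters left out ...]
###############...
244 .................................o......###############.....
246 ..............................oooooo....############........
248 ............................oooooo....#########.............
1.1 [array([262.3, 233.5]), array([258.1, 224.5]), array([251.3, 209.7]), array([243.9, 193.6])]
1.15 [array([262.8, 233.5]), array([259. , 224.5]), array([252.8, 209.7]), array([245.9, 193.5])]
1.2 [array([263.4, 233.6]), array([259.9, 224.5]), array([254.2, 209.8]), array([248. , 193.6])]
1.25 [array([263.9, 233.7]), array([260.8, 224.7]), array([255.7, 210. ]), array([250.1, 193.8])]
1.3 [array([264.5, 233.8]), array([261.7, 224.8]), array([257.3, 210.2]), array([252.4, 194.1])]
```

The ball at (249.8,194) gives θ≈1.23. I'll grip the sleeve at a fixed 0.6 tilt and bring it back to 1.06.

Run:
```python
from h import *
r=tilt(.6); z=r.as_matrix()[:,2]; g=tcp(rodp(1.23),r,ins=22)
print(g,rel(g-60*z,r),rel(g,r))
for th in(1.18,1.12,1.06,1.04): print(th,(r.inv().apply(rodp(th)-rodp(1.23))/1000).round(4))
```

```text
[580.84814612 190.83701869  82.7053046 ] (array([-0.0409,  0.005 ,  0.0994]), array([ 0.001,  0.003, -0.   ])) (array([-0.0407,  0.0049,  0.1594]), array([ 0.001,  0.003, -0.   ]))
1.18 [0.0019 0.     0.0028]
1.12 [ 0.004  -0.      0.0062]
1.06 [ 0.0059 -0.      0.0097]
1.04 [0.0065 0.     0.0109]
```

>>> {"api": "play_rows", "payload": {
  "translation": [
    [-0.03,0.004,0.04],
    [-0.041,0.005,0.08],
    [-0.041,0.005,0.12],
    [-0.041,0.005,0.15],
    [-0.041,0.005,0.159],
    [-0.041,0.005,0.159],
    [-0.041,0.005,0.159],
    [-0.041,0.005,0.159],
    [-0.041,0.005,0.159],
    [-0.041,0.005,0.159]
  ],
  "rotation": [
    [0,0,0],
    [0,0,0],
    [0,0,0],
    [0,0,0],
    [0,0,0],
    [0,0,0],
    [0,0,0],
    [0,0,0],
    [0,0,0],
    [0,0,0]
  ],
  "gripper": [0.1,0.1,0.1,0.1,0.1,0.1,1,1,1,1],
  "force": 40
}}

```text
time_s: 17.77
eef_pos: [580.7, 190.5, 84.7]
ee_rot: [-0.009, 0.955, 0.03, 0.295]
force: [-0.1, -5.4, 2.8]
grip_width: 0.187
grip_force: 38.9
```

>>> {"api": "play_rows", "payload": {
  "translation": [
    [0.002,0,0.003],
    [0.003,0,0.0045],
    [0.004,0,0.0062],
    [0.005,0,0.008],
    [0.006,0,0.0097],
    [0.006,0,0.0097],
    [0.006,0,0.0097]
  ],
  "rotation": [
    [0,0,0],
    [0,0,0],
    [0,0,0],
    [0,0,0],
    [0,0,0],
    [0,0,0],
    [0,0,0]
  ],
  "gripper": [1,1,1,1,1,1,1]
}}

```text
time_s: 18.65
eef_pos: [591.7, 191.2, 80.7]
ee_rot: [-0.009, 0.955, 0.03, 0.296]
force: [0.5, -4.8, 5.5]
grip_width: 0.187
grip_force: 39.5
```

```bash
cat >> h.py <<'E'
def rodview(d):
    im=d['pixels'].astype(int); m=im.max(2)<60
    g=(abs(im[...,0]-im[...,2])<12)&(im.mean(2)>95)
    for v in range(170,250,2): print(v,''.join('#' if g[v,u] else ('o' if m[v,u] else '.') for u in range(215,285)))
E
python3 - <<'E'
from h import *
d=cap('scene','s11'); s,p,r=st(); print(p,s['grip_width']*85,s['grip_force'],s['force']); rodview(d)
for th in(.95,1,1.06,1.12): print(th,[proj(d,rodp(th,l)).round(1) for l in(110,156)])
E
```

```text
[591.65945548 191.26677331  80.71400333] 15.526438535560509 39.49334263801575 [-0.33381501 -5.54010005  5.90958541]
170 ##########........######..............................................
172 #######....#############..............................................
174 #.........##############..............................................
176 .......#################..............................................
178 ....#####################.............................................
180 .########################.............................................
182 #########################.............................................
184 .#########################............................................
186 ...######################.............................................
188 ...###################................................................
190 ....###############.................................#.................
192 ....################.......####.......................................
194 .....#############........######......................................
196 .....
[... 1520 characters left out ...]
###..................####........######......
238 oo.............................................####.....############..
240 o...............................................####..###############.
242 o................................................##################...
244 o..........................................o.....################.....
246 ........................................oooooo...#############........
248 ......................................oooooo....#########.............
0.95 [array([247.4, 210.4]), array([238.4, 194.8])]
1 [array([248.7, 210.1]), array([240.2, 194.3])]
1.06 [array([250.2, 209.8]), array([242.4, 193.8])]
1.12 [array([251.9, 209.7]), array([244.7, 193.6])]
```

θ reads ≈1.085. One small nudge to ~1.06, then release and back off.

>>> {"api": "play_rows", "payload": {
  "translation": [
    [0.001,0,0.0017],
    [0.001,0,0.0017],
    [0.001,0,0.0017],
    [0.001,0,0.0017],
    [0.001,0,0.0017],
    [0.001,0,-0.05],
    [0.001,0,-0.1],
    [0.001,0,-0.13],
    [0.001,0,-0.13]
  ],
  "rotation": [
    [0,0,0],
    [0,0,0],
    [0,0,0],
    [0,0,0],
    [0,0,0],
    [0,0,0],
    [0,0,0],
    [0,0,0],
    [0,0,0]
  ],
  "gripper": [1,1,0.1,0.1,0.1,0.1,0.1,0.1,0.1]
}}

```text
time_s: 19.82
eef_pos: [518.8, 187.4, 188.9]
ee_rot: [-0.01, 0.955, 0.03, 0.296]
force: [0.6, -0.2, 0.0]
grip_width: 0.455
grip_force: 0.0
```

Run:
```python
from h import *
d=cap('scene','s12'); s,p,r=st(); print(p,s['joints'].round(2)); rodview(d)
# roll pose at stop; plan: pre-grasp above
def roll(th): return H+YR.apply([-230*np.cos(th)+15*np.sin(th),0,230*np.sin(th)+15*np.cos(th)])
R0=down(YAW); 
print(roll(1.63),rel([520,60,380],R0),rel(np.array([683.6,-20.1,345]),R0))
for th in(1.63,1.55,1.45,1.4,1.3,1.25): print(th,(R0.inv().apply(roll(th)-roll(1.63))/1000).round(4))
```

```text
[518.77656277 187.16915471 187.22018193] [ 0.16  0.09  1.94 -0.11  0.52  1.75]
170 #########.........######..............................................
172 #######....#############..............................................
174 #.........##############..............................................
176 .......#################..............................................
178 ....#####################.............................................
180 #########################..........................................oo.
182 #########################.........................................oo..
184 .#########################.......................................o...o
186 ...######################.......................................o.....
188 ...###################.......................................oooo.##..
190 ....###############.........................................ooo.######
192 ....################......####...............................#######.o
194 .....#############.......######.......................ooo.#######..ooo
196 .....##########...........######..........
[... 1628 characters left out ...]
...........................#####.################.
242 o...............................................###################...
244 o..........................................o.....################.....
246 ........................................oooooo...#############........
248 ......................................oooooo....#########.............
[683.024459   -24.67766628 303.7094977 ] (array([ 0.103 ,  0.127 , -0.1631]), array([ 0.   , -0.599, -0.   ])) (array([ 0.2139,  0.2173, -0.0451]), array([ 0.   , -0.599, -0.   ]))
1.63 [0. 0. 0.]
1.55 [-0.0184  0.     -0.0016]
1.45 [-0.0414  0.     -0.0014]
1.4 [-0.0529 -0.     -0.0005]
1.3 [-0.0757  0.      0.0031]
1.25 [-0.0869 -0.      0.0057]
```

The rod is at ≈1.065. Back to the grip roll.

>>> {"api": "play_rows", "payload": {
  "translation": [
    [-0.01,0.01,-0.06],
    [0.03,0.04,-0.11],
    [0.07,0.08,-0.16],
    [0.103,0.127,-0.163],
    [0.15,0.17,-0.12],
    [0.19,0.21,-0.07],
    [0.214,0.217,-0.045],
    [0.214,0.217,-0.045],
    [0.214,0.217,-0.045],
    [0.214,0.217,-0.045]
  ],
  "rotation": [
    [0,0,0],
    [0,-0.15,0],
    [0,-0.3,0],
    [0,-0.45,0],
    [0,-0.599,0],
    [0,-0.599,0],
    [0,-0.599,0],
    [0,-0.599,0],
    [0,-0.599,0],
    [0,-0.599,0]
  ],
  "gripper": [-0.4,-0.4,-0.4,-0.4,-0.4,-0.4,-0.4,-0.4,-0.4,-0.4]
}}

```text
time_s: 21.12
eef_pos: [683.8, -19.8, 343.4]
ee_rot: [-0.0, 0.999, 0.032, -0.002]
force: [-0.1, -0.3, 0.1]
grip_width: 0.701
grip_force: 0.0
```

Run:
```python
from h import *
s,p,r=st(); print(p,r.as_matrix().round(2)); print(rel([683.6,-20.1,263],down(YAW)))
```

```text
[683.77490308 -19.76298817 343.35313356] [[ 1.    0.06 -0.  ]
 [ 0.06 -1.    0.  ]
 [-0.   -0.   -1.  ]]
(array([0.    , 0.0003, 0.0804]), array([-0.   ,  0.003, -0.   ]))
```

Grip with a light force, then lower along the arc toward 1.30.

>>> {"api": "play_rows", "payload": {
  "translation": [
    [0,0,0.05],
    [0,0,0.08],
    [0,0,0.08],
    [0,0,0.08],
    [0,0,0.08],
    [0,0,0.08],
    [0,0,0.08]
  ],
  "rotation": [
    [0,0,0],
    [0,0,0],
    [0,0,0],
    [0,0,0],
    [0,0,0],
    [0,0,0],
    [0,0,0]
  ],
  "gripper": [-0.4,-0.4,-0.4,0.8,0.8,0.8,0.8],
  "force": 40
}}

```text
time_s: 22.0
eef_pos: [684.0, -20.1, 267.3]
ee_rot: [0.001, 0.999, 0.032, 0.001]
force: [-1.5, 0.5, 7.0]
grip_width: 0.381
grip_force: 40.9
```

>>> {"api": "play_rows", "payload": {
  "translation": [
    [-0.01,0,-0.001],
    [-0.02,0,-0.0016],
    [-0.03,0,-0.0016],
    [-0.041,0,-0.0014],
    [-0.047,0,-0.001],
    [-0.053,0,-0.0005],
    [-0.057,0,0],
    [-0.06,0,0.0005],
    [-0.06,0,0.0005]
  ],
  "rotation": [
    [0,0,0],
    [0,0,0],
    [0,0,0],
    [0,0,0],
    [0,0,0],
    [0,0,0],
    [0,0,0],
    [0,0,0],
    [0,0,0]
  ],
  "gripper": [0.8,0.8,0.8,0.8,0.8,0.8,0.8,0.8,0.8]
}}

```text
time_s: 23.12
eef_pos: [624.4, -24.1, 266.6]
ee_rot: [0.001, 0.999, 0.032, 0.002]
force: [0.3, -0.4, 8.3]
grip_width: 0.383
grip_force: 41.0
```

>>> {"api": "play_rows", "payload": {
  "translation": [
    [-0.004,0,0.0005],
    [-0.008,0,0.001],
    [-0.012,0,0.002],
    [-0.016,0,0.0025],
    [-0.016,0,0.0025]
  ],
  "rotation": [
    [0,0,0],
    [0,0,0],
    [0,0,0],
    [0,0,0],
    [0,0,0]
  ],
  "gripper": [0.8,0.8,0.8,0.8,0.8]
}}

```text
time_s: 23.75
eef_pos: [608.3, -25.1, 263.8]
ee_rot: [0.001, 0.999, 0.032, 0.001]
force: [-0.7, -1.3, 8.2]
grip_width: 0.383
grip_force: 40.8
```

Run:
```python
from h import *
d=cap('scene','s13'); s,p,r=st(); print(p,s['force']); rodview(d)
```

```text
[608.3769683  -25.15665629 263.85406803] [-0.38770892 -0.7585327   8.25253496]
170 .#########......#####......#..........................................
172 #######....##............##...........................................
174 #.........##############...........##.................................
176 .........####..........oooo.....#####.................................
178 .....#######.............o...########.................................
180 ###########..............###########..................................
182 .##..##.##............##############..................................
184 .##.............o..#################..................................
186 ................###################...................................
188 ................####################..................................
190 ................##################....................................
192 ..............o################.......................................
194 ............oo.################.......................................
196 .......oooooo.#################...........
[... 1278 characters left out ...]
ooo......................
232 .oo......................########..........oooooo.....................
234 .oo...................#########.............o..##.....................
236 oo....................######..................####........######......
238 oo.............................................####.....###########...
240 o..............................................#####..###############.
242 o...............................................###################...
244 o..........................................o.....################.....
246 ........................................oooooo...#############........
248 ......................................oooooo....#########.............
```

>>> {"api": "play_rows", "payload": {
  "translation": [
    [-0.004,0,0.001],
    [-0.008,0,0.0018],
    [-0.012,0,0.003],
    [-0.012,0,0.003]
  ],
  "rotation": [
    [0,0,0],
    [0,0,0],
    [0,0,0],
    [0,0,0]
  ],
  "gripper": [0.8,0.8,0.8,0.8]
}}

```text
time_s: 24.3
eef_pos: [596.2, -26.0, 261.1]
ee_rot: [0.001, 1.0, 0.031, 0.001]
force: [-3.0, -2.2, 8.2]
grip_width: 0.383
grip_force: 41.0
```

Run:
```python
from h import *
d=cap('scene','s14'); s,p,r=st(); print(p,s['force']); rodview(d)
```

```text
[596.36212032 -25.94588174 261.08940848] [-1.72922905 -0.39648854  8.84107941]
170 .#########......####.......#.o........................................
172 .######....##............##.oo........................................
174 #.........##############...oo.........................................
176 .......######.........oooooo.........##...............................
178 .....########.....................#####...............................
180 ##########.....................########...............................
182 .#.####.##.................###########................................
184 .##.............o.....o.##############................................
186 ...................oo################.................................
188 ................o.###################.................................
190 ................oo####################................................
192 ..............ooo.##################..................................
194 ............oo...################.....................................
196 .......oooooo...################..........
[... 1278 characters left out ...]
ooo......................
232 .oo......................########..........oooooo.....................
234 .oo...................#########.............o..##.....................
236 oo...................#######..................####........#####.......
238 oo.............................................####.....###########...
240 o..............................................#####..###############.
242 o...............................................###################...
244 o..........................................o.....################.....
246 ........................................oooooo...#############........
248 ......................................oooooo....#########.............
```

>>> {"api": "play_rows", "payload": {
  "translation": [
    [-0.004,0,0.001],
    [-0.004,0,0.001],
    [-0.004,0,0.001],
    [-0.004,0,0.001],
    [-0.004,0,-0.04],
    [-0.004,0,-0.08],
    [-0.02,0,-0.1],
    [-0.02,0,-0.1],
    [-0.02,0,-0.1],
    [-0.02,0,-0.1]
  ],
  "rotation": [
    [0,0,0],
    [0,0,0],
    [0,0,0],
    [0,0,0],
    [0,0,0],
    [0,0,0],
    [0,0,0],
    [0,0,0],
    [0,0,0],
    [0,0,0]
  ],
  "gripper": [0.8,0.8,-0.4,-0.4,-0.4,-0.4,-0.4,-0.4,-0.4,-0.4]
}}

```text
time_s: 25.6
eef_pos: [575.8, -26.7, 357.2]
ee_rot: [-0.0, 0.999, 0.032, -0.002]
force: [-0.2, 0.3, -0.0]
grip_width: 0.698
grip_force: 0.0
```

Run:
```python
from h import *
d=cap('scene','s15'); s,p,r=st(); print(p,s['force']); rodview(d)
def roll(th): return H+YR.apply([-230*np.cos(th)+15*np.sin(th),17,230*np.sin(th)+15*np.cos(th)])
for th in (1.15,1.2,1.25,1.3): print(th,proj(d,roll(th)).round(1))
im=d['pixels'].astype(int); g=(abs(im[...,0]-im[...,2])<12)&(im.mean(2)>120)
for v in range(100,150,2): print(v,''.join('#' if g[v,u] else '.' for u in range(270,350)))
```

```text
[575.87361511 -26.70066579 357.45201006] [-0.07491139  0.09677325 -0.92703181]
170 .#########.......####......#.oo.......................................
172 #######....##............##.oo........................................
174 #.........##############...ooo........................................
176 ........#####..........oooooo.........##..............................
178 ....########.......................#####..............................
180 ##.#######.......................#######..............................
182 .#.##...#...................#.#########...............................
184 .##.##..........o........##############...............................
186 .....................o################................................
188 ................o..###################................................
190 ................ooo####################...............................
192 ..............oooo####################................................
194 ............o...o.#################...................................
196 .......oooooo....###############..........
[... 3477 characters left out ...]
....................
134 .##........................####............#....................................
136 #............................#..........#.......................................
138 .....................................#..........................................
140 ..###.............................#.............................................
142 ...............................#................................................
144 ............................#...................................................
146 .........................#......................................................
148 ......................#.........................................................
```

The hood has settled on the rod, with the ball seated (~1.24 hood, rod ≈1.09). I'll move aside to see the jars from above.

>>> {"api": "play_rows", "payload": {
  "translation": [
    [-0.06,0.02,0],
    [-0.12,0.06,0],
    [-0.16,0.12,0],
    [-0.18,0.18,0],
    [-0.18,0.24,0],
    [-0.18,0.29,0],
    [-0.18,0.29,0],
    [-0.18,0.29,0],
    [-0.18,0.29,0]
  ],
  "rotation": [
    [0,0,0],
    [0,0,0],
    [0,0,0],
    [0,0,0],
    [0,0,0],
    [0,0,0],
    [0,0,0],
    [0,0,0],
    [0,0,0]
  ],
  "gripper": [-0.4,-0.4,-0.4,-0.4,-0.4,-0.4,-0.4,-0.4,-0.4]
}}

```text
time_s: 26.78
eef_pos: [414.9, -326.3, 359.4]
ee_rot: [0.0, 0.999, 0.032, -0.001]
force: [0.4, -0.1, -0.7]
grip_width: 0.701
grip_force: 0.0
```

```bash
cat >> h.py <<'E'
def lids(d,z=104,xs=range(545,455,-5),ys=range(120,-200,-5)):
    im=d['pixels'].astype(int)
    for x in xs:
        print(x,''.join('o' if (lambda q: im[q[1],q[0]].max()<50)(np.round(proj(d,[x,y,z])).astype(int)) else ('#' if (lambda c: abs(c[0]-c[2])<12)(im[tuple(np.round(proj(d,[x,y,z])).astype(int)[::-1])]) else '.') for y in ys))
E
python3 - <<'E'
from h import *
d=cap('top','t5'); s,p,r=st(); print(p,s['joints'].round(2)); lids(d)
d=cap('scene'); rodview(d)
im=cv2.imread('pics/t5.png'); cv2.imwrite('pics/t5c.png',cv2.resize(im[120:280,230:540],None,fx=2.5,fy=2.5,interpolation=cv2.INTER_CUBIC))
E
```

```text
[ 414.94406135 -326.35075219  359.54804117] [-0.89  0.27  1.14 -0.    1.74  0.62]
545 ................................................................
540 ................................................................
535 ................................................................
530 ................................................................
525 ....................................................ooo.........
520 ..................................................oooooo........
515 ......................oooo.......................########.......
510 .....................oooooo.....................o########.......
505 ....................########....................o########.......
500 ....................########....................oo#######.......
495 ....................########....................oo######........
490 ....................#######o....................ooo####.........
485 ....................oo#####o.....................oooooo.........
480 .....................ooo#ooo......................oo............
475 ......................ooooo.....................
[... 2523 characters left out ...]
ooo......................
232 .oo......................########..........oooooo.....................
234 .oo...................#########.............o..##.....................
236 oo...................#######..................####........######......
238 oo.............................................####.....###########...
240 o...............................................####..###############.
242 o................................................##################...
244 o..........................................o.....################.....
246 ........................................oooooo...#############........
248 ......................................oooooo....#########.............
```

View pics/t5c.png

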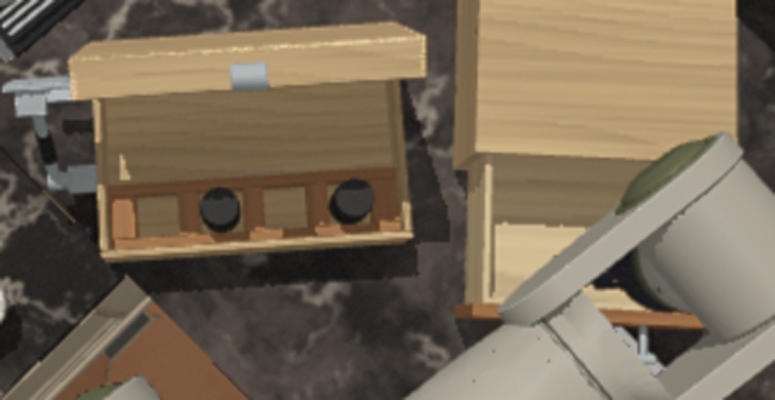

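Two jars are present, in the pockets at about (498,0) and (506,-143); their lids are at crop (220,208) and (352,200). The hood stands propped on the rod. Picking the right jar.

Run:
```python
from h import *
print(rel([506,-138.4,200],down(YAW)))
```

```text
(array([ 0.1032, -0.182 ,  0.1593]), array([0.001, 0.001, 0.001]))
```

>>> {"api": "play_rows", "payload": {
  "translation": [
    [0.03,-0.05,0.03],
    [0.06,-0.1,0.06],
    [0.09,-0.15,0.1],
    [0.103,-0.182,0.14],
    [0.103,-0.182,0.16],
    [0.103,-0.182,0.2],
    [0.103,-0.182,0.25],
    [0.103,-0.182,0.29],
    [0.103,-0.182,0.324],
    [0.103,-0.182,0.324]
  ],
  "rotation": [
    [0,0,0],
    [0,0,0],
    [0,0,0],
    [0,0,0],
    [0,0,0],
    [0,0,0],
    [0,0,0],
    [0,0,0],
    [0,0,0],
    [0,0,0]
  ],
  "gripper": [-0.45,-0.45,-0.45,-0.45,-0.45,-0.45,-0.45,-0.45,-0.45,-0.45]
}}

```text
time_s: 28.12
eef_pos: [504.2, -138.3, 33.5]
ee_rot: [-0.001, 0.999, 0.032, -0.003]
force: [0.3, 0.7, 0.7]
grip_width: 0.723
grip_force: 0.0
```

>>> {"api": "play_rows", "payload": {
  "translation": [
    [0,0,0],
    [0,0,0],
    [0,0,0],
    [0,0,0],
    [0,0,0]
  ],
  "rotation": [
    [0,0,0],
    [0,0,0],
    [0,0,0],
    [0,0,0],
    [0,0,0]
  ],
  "gripper": [-0.45,0.5,0.5,0.5,0.5],
  "force": 40
}}

```text
time_s: 28.75
eef_pos: [506.4, -139.8, 36.7]
ee_rot: [0.001, 1.0, 0.032, 0.001]
force: [-0.7, 1.2, 8.0]
grip_width: 0.482
grip_force: 39.5
```

Gripped. Lift and carry over the drawer.

>>> {"api": "play_rows", "payload": {
  "translation": [
    [0,0,-0.05],
    [0,0,-0.1],
    [0,0,-0.15],
    [0,0,-0.175],
    [0,0,-0.175],
    [0,0,-0.175]
  ],
  "rotation": [
    [0,0,0],
    [0,0,0],
    [0,0,0],
    [0,0,0],
    [0,0,0],
    [0,0,0]
  ],
  "gripper": [0.5,0.5,0.5,0.5,0.5,0.5]
}}

```text
time_s: 29.5
eef_pos: [505.2, -139.2, 208.6]
ee_rot: [-0.0, 0.999, 0.032, -0.002]
force: [-0.0, -1.4, -0.7]
grip_width: 0.477
grip_force: 41.3
```

Run:
```python
from h import *
s,p,r=st(); print(p,s['grip_width'],s['force']); print(rel([452,-342.4,212],down(-.045)))
```

```text
[ 505.15195615 -139.16091566  208.63515577] 0.47727638138303397 [-0.01978408 -1.38160608 -0.7399372 ]
(array([-0.0659,  0.1995, -0.0033]), array([-0.001,  0.003,  0.108]))
```

>>> {"api": "play_rows", "payload": {
  "translation": [
    [-0.015,0.04,-0.003],
    [-0.03,0.08,-0.003],
    [-0.045,0.12,-0.003],
    [-0.056,0.16,-0.003],
    [-0.066,0.19,-0.003],
    [-0.066,0.2,-0.003],
    [-0.066,0.2,-0.003],
    [-0.066,0.2,-0.003]
  ],
  "rotation": [
    [0,0,0.02],
    [0,0,0.04],
    [0,0,0.06],
    [0,0,0.08],
    [0,0,0.108],
    [0,0,0.108],
    [0,0,0.108],
    [0,0,0.108]
  ],
  "gripper": [0.5,0.5,0.5,0.5,0.5,0.5,0.5,0.5]
}}

```text
time_s: 30.5
eef_pos: [452.8, -342.1, 212.6]
ee_rot: [-0.0, 1.0, -0.022, -0.001]
force: [-0.3, 0.7, -1.0]
grip_width: 0.481
grip_force: 41.3
```

Run:
```python
from h import *
s,p,r=st(); print(p,s['grip_width']); d=cap('top'); im=d['pixels'].astype(int)
cv2.imwrite('pics/t6.png',im[...,::-1].astype(np.uint8))
# drawer rectified map at z=125: classify colors wood bright / orange panel / dark
for x in range(560,350,-8):
    print(x,''.join((lambda c:'o' if c.max()<60 else ('#' if abs(c[0]-c[2])<14 else ('R' if c[0]-c[2]>75 else '.')))(im[tuple(np.round(proj(d,[x,y,125])).astype(int)[::-1])]) for y in range(-240,-560,-5)))
```

```text
[ 452.79514724 -342.10263787  212.64913336] 0.48058277548285167
560 #.............................................................oo
552 ..............................................................oo
544 #.............................................................##
536 #...........................................................####
528 ##oo....................................#...................#.##
520 ..#o...................................#...................#####
512 ...#.................................##......................###
504 .#.................................##.........................##
496 .................................####..........................o
488 #..#...............##...........####............................
480 o.##.........................#o#####............................
472 o###.......................#oooo#####...........................
464 ####......................#ooooo#######.........................
456 ####........................#oooo#######........................
448 ###...........................#ooo#######.......................
440 ###.................#...........oooo#######.....................
432 ###........................................#....................
424 ###.......#...........#.....................##.....#..........oo
416 ###.....................#....................#####...........ooo
408 ###.......................#.................###...........####oo
400 ###........................#.............................##oooo#
392 #............................#..........................###o###o
384 ..........................................................######
376 ...............................#....................RRRRRR.###oo
368 ................................#.........................o##o##
360 .................................#..............oooo#oooooo##ooo
352 ..................................#...........#oooooooooooooooo#
```

>>> {"api": "play_rows", "payload": {
  "translation": [
    [0,0,0.04],
    [0,0,0.08],
    [0,0,0.11],
    [0,0,0.13],
    [0,0,0.145],
    [0,0,0.155],
    [0,0,0.155],
    [0,0,0.155]
  ],
  "rotation": [
    [0,0,0],
    [0,0,0],
    [0,0,0],
    [0,0,0],
    [0,0,0],
    [0,0,0],
    [0,0,0],
    [0,0,0]
  ],
  "gripper": [0.5,0.5,0.5,0.5,0.5,0.5,0.5,0.5]
}}

```text
time_s: 31.55
eef_pos: [452.5, -343.5, 58.6]
ee_rot: [0.001, 1.0, -0.022, -0.0]
force: [0.3, -0.1, 0.4]
grip_width: 0.479
grip_force: 41.3
```

>>> {"api": "play_rows", "payload": {
  "translation": [
    [0,0,0.003],
    [0,0,0.005],
    [0,0,0.005]
  ],
  "rotation": [
    [0,0,0],
    [0,0,0],
    [0,0,0]
  ],
  "gripper": [0.5,0.5,0.5]
}}

```text
time_s: 31.92
eef_pos: [452.1, -343.2, 52.8]
ee_rot: [0.0, 1.0, -0.022, -0.001]
force: [0.1, 0.6, -1.2]
grip_width: 0.48
grip_force: 41.3
```

Still hanging free; 4 mm more, then release and rise.

>>> {"api": "play_rows", "payload": {
  "translation": [
    [0,0,0.002],
    [0,0,0.004],
    [0,0,0.004]
  ],
  "rotation": [
    [0,0,0],
    [0,0,0],
    [0,0,0]
  ],
  "gripper": [0.5,0.5,0.5]
}}

```text
time_s: 32.3
eef_pos: [453.1, -343.7, 50.6]
ee_rot: [0.001, 1.0, -0.022, 0.0]
force: [-0.3, 2.1, 11.5]
grip_width: 0.482
grip_force: 42.6
```

Touched down. Release and go up.

>>> {"api": "play_rows", "payload": {
  "translation": [
    [0,0,-0.001],
    [0,0,-0.001],
    [0,0,-0.001],
    [0,0,-0.001],
    [0,0,-0.04],
    [0,0,-0.1],
    [0,0,-0.15],
    [0,0,-0.18],
    [0,0,-0.18]
  ],
  "rotation": [
    [0,0,0],
    [0,0,0],
    [0,0,0],
    [0,0,0],
    [0,0,0],
    [0,0,0],
    [0,0,0],
    [0,0,0],
    [0,0,0]
  ],
  "gripper": [-0.4,-0.4,-0.4,-0.4,-0.4,-0.4,-0.4,-0.4,-0.4]
}}

```text
time_s: 33.42
eef_pos: [453.0, -343.8, 231.0]
ee_rot: [0.002, 1.0, -0.022, 0.001]
force: [0.2, 0.3, -0.4]
grip_width: 0.699
grip_force: 0.0
```

Run:
```python
from h import *
d=cap('top'); s,p,r=st(); print(p,rel([498,4.6,220],down(YAW))); lids(d,xs=range(530,465,-5),ys=range(60,-60,-4))
```

```text
[ 452.54367285 -343.2889971   229.04352191] (array([ 0.0298, -0.3496,  0.0087]), array([ 0.001,  0.001, -0.109]))
530 ..............................
525 ..............................
520 ..............................
515 ............oooooo............
510 ...........oooooooo...........
505 ..........##########..........
500 ..........##########..........
495 ..........##########..........
490 ..........#########o..........
485 ..........oo######oo..........
480 ...........ooo##oooo..........
475 ............oooooo............
470 ..............................
```

>>> {"api": "play_rows", "payload": {
  "translation": [
    [0.005,-0.06,0.004],
    [0.01,-0.12,0.008],
    [0.015,-0.18,0.009],
    [0.02,-0.24,0.009],
    [0.025,-0.3,0.009],
    [0.029,-0.351,0.009],
    [0.029,-0.351,0.009],
    [0.029,-0.351,0.05],
    [0.029,-0.351,0.09],
    [0.029,-0.351,0.13]
  ],
  "rotation": [
    [0,0,-0.02],
    [0,0,-0.04],
    [0,0,-0.06],
    [0,0,-0.08],
    [0,0,-0.109],
    [0,0,-0.109],
    [0,0,-0.109],
    [0,0,-0.109],
    [0,0,-0.109],
    [0,0,-0.109]
  ],
  "gripper": [-0.45,-0.45,-0.45,-0.45,-0.45,-0.45,-0.45,-0.45,-0.45,-0.45]
}}

```text
time_s: 34.72
eef_pos: [496.1, 5.2, 96.4]
ee_rot: [0.0, 0.999, 0.032, -0.002]
force: [0.2, -0.8, -0.2]
grip_width: 0.726
grip_force: 0.0
```

>>> {"api": "play_rows", "payload": {
  "translation": [
    [0,0,0.03],
    [0,0,0.063],
    [0,0,0.063],
    [0,0,0.063],
    [0,0,0.063],
    [0,0,0.063],
    [0,0,0.063],
    [0,0,0.063]
  ],
  "rotation": [
    [0,0,0],
    [0,0,0],
    [0,0,0],
    [0,0,0],
    [0,0,0],
    [0,0,0],
    [0,0,0],
    [0,0,0]
  ],
  "gripper": [-0.45,-0.45,-0.45,0.5,0.5,0.5,0.5,0.5]
}}

```text
time_s: 35.72
eef_pos: [497.8, 5.6, 37.0]
ee_rot: [0.001, 0.999, 0.032, 0.001]
force: [-0.5, -2.2, 6.9]
grip_width: 0.479
grip_force: 41.0
```

Gripped. Lift.

>>> {"api": "play_rows", "payload": {
  "translation": [
    [0,0,-0.05],
    [0,0,-0.1],
    [0,0,-0.15],
    [0,0,-0.175],
    [0,0,-0.175],
    [0,0,-0.175]
  ],
  "rotation": [
    [0,0,0],
    [0,0,0],
    [0,0,0],
    [0,0,0],
    [0,0,0],
    [0,0,0]
  ],
  "gripper": [0.5,0.5,0.5,0.5,0.5,0.5]
}}

```text
time_s: 36.48
eef_pos: [496.4, 6.3, 209.3]
ee_rot: [-0.0, 0.999, 0.032, -0.002]
force: [-0.4, -1.3, -1.2]
grip_width: 0.482
grip_force: 41.3
```

Run:
```python
from h import *
s,p,r=st(); print(p,s['grip_width'],s['grip_force']); print(rel([452,-442.4,212],down(-.045)))
d=cap('top'); im=d['pixels'].astype(int)
for x in range(560,350,-8):
    print(x,''.join((lambda c:'o' if c.max()<60 else ('#' if abs(c[0]-c[2])<14 else ('R' if c[0]-c[2]>75 else '.')))(im[tuple(np.round(proj(d,[x,y,118])).astype(int)[::-1])]) for y in range(-240,-560,-5)))
```

```text
[496.44844466   6.32678178 209.31462561] 0.48155288502337973 41.25767345336499
(array([-0.0732,  0.4449, -0.0027]), array([-0.   ,  0.004,  0.109]))
560 #..............................................................o
552 ...............................................................#
544 ..............................................................##
536 #............................................................###
528 ##ooo.....................................................####.#
520 ...o#....................................................o.#####
512 .........................................................o.#####
504 .#.......................................................o..####
496 ...#.....................................................o...##o
488 #.##.....................................................o##..##
480 o#.#.....................................................o.#.###
472 o###................ooo..................................#######
464 o###............oooo##ooo................................#######
456 .###..........ooooooooooo.........................
[... 211 characters left out ...]
...oo#####
424 ###.....................................................######oo
416 ###.....................................................##.###oo
408 ..#.....................................................#######o
400 ..#.....................................................###oo##o
392 #....RRRRRRRRRRR..RR....................................########
384 #....RRRRRRRRRRRRRRRRRRRRRRRRRRRRRRRRRRRRRRRRRRRRRRR.......#####
376 #ooooooooooooo......#............RRRRRRRRRRRRRRRRRRRRRRRRR.###oo
368 ##ooooooooooooooooo##################oo##oooooo............o#o##
360 ##oooooooooooooooo########################ooooooooooo#oooooo##oo
352 ###ooooooooooooo##########################ooooooooooooooooooooo#
```

The first jar stands in the drawer at ≈(452,-341). Carry the second one over.

>>> {"api": "play_rows", "payload": {
  "translation": [
    [-0.01,0.05,-0.003],
    [-0.02,0.1,-0.003],
    [-0.03,0.15,-0.003],
    [-0.036,0.2,-0.003],
    [-0.043,0.25,-0.003],
    [-0.05,0.3,-0.003],
    [-0.058,0.35,-0.003],
    [-0.066,0.4,-0.003],
    [-0.073,0.435,-0.003],
    [-0.073,0.445,-0.003]
  ],
  "rotation": [
    [0,0,0.01],
    [0,0,0.02],
    [0,0,0.03],
    [0,0,0.04],
    [0,0,0.055],
    [0,0,0.07],
    [0,0,0.085],
    [0,0,0.1],
    [0,0,0.109],
    [0,0,0.109]
  ],
  "gripper": [0.5,0.5,0.5,0.5,0.5,0.5,0.5,0.5,0.5,0.5]
}}

```text
time_s: 37.78
eef_pos: [451.9, -444.0, 211.8]
ee_rot: [-0.001, 1.0, -0.023, -0.002]
force: [-0.1, -0.3, -1.8]
grip_width: 0.474
grip_force: 41.3
```

>>> {"api": "play_rows", "payload": {
  "translation": [
    [0,0,0],
    [0,0,0.04],
    [0,0,0.08],
    [0,0,0.11],
    [0,0,0.13],
    [0,0,0.145],
    [0,0,0.157],
    [0,0,0.157]
  ],
  "rotation": [
    [0,0,0],
    [0,0,0],
    [0,0,0],
    [0,0,0],
    [0,0,0],
    [0,0,0],
    [0,0,0],
    [0,0,0]
  ],
  "gripper": [0.5,0.5,0.5,0.5,0.5,0.5,0.5,0.5]
}}

```text
time_s: 38.78
eef_pos: [452.6, -442.1, 56.5]
ee_rot: [-0.0, 1.0, -0.022, -0.001]
force: [0.5, 0.3, -1.6]
grip_width: 0.479
grip_force: 41.3
```

>>> {"api": "play_rows", "payload": {
  "translation": [
    [0,0,0.003],
    [0,0,0.005],
    [0,0,0.005],
    [0,0,0.005]
  ],
  "rotation": [
    [0,0,0],
    [0,0,0],
    [0,0,0],
    [0,0,0]
  ],
  "gripper": [0.5,0.5,0.5,0.5]
}}

```text
time_s: 39.28
eef_pos: [452.6, -442.8, 52.2]
ee_rot: [0.0, 1.0, -0.022, -0.001]
force: [-0.0, -0.0, -0.9]
grip_width: 0.481
grip_force: 41.3
```

>>> {"api": "play_rows", "payload": {
  "translation": [
    [0,0,0.0025],
    [0,0,0.0025],
    [0,0,0.0025],
    [0,0,0.0025],
    [0,0,0.0025],
    [0,0,-0.04],
    [0,0,-0.1],
    [0,0,-0.15],
    [0,0,-0.2],
    [0,0,-0.2]
  ],
  "rotation": [
    [0,0,0],
    [0,0,0],
    [0,0,0],
    [0,0,0],
    [0,0,0],
    [0,0,0],
    [0,0,0],
    [0,0,0],
    [0,0,0],
    [0,0,0]
  ],
  "gripper": [0.5,-0.4,-0.4,-0.4,-0.4,-0.4,-0.4,-0.4,-0.4,-0.4]
}}

```text
time_s: 40.52
eef_pos: [453.7, -443.6, 256.2]
ee_rot: [0.003, 1.0, -0.022, 0.002]
force: [0.6, -0.4, -0.1]
grip_width: 0.7
grip_force: 0.0
```

Both jars are in. Next, go in front of the drawer handle with the fingers shut.

Run:
```python
from h import *
print(rel([285,-385,250],down(-.0454)),rel([285,-385,55],down(-.0454)))
d=cap('top'); im=d['pixels'].astype(int)
for x in range(520,360,-8):
    print(x,''.join((lambda c:'o' if c.max()<60 else ('#' if abs(c[0]-c[2])<14 else ('R' if c[0]-c[2]>75 else '.')))(im[tuple(np.round(proj(d,[x,y,118])).astype(int)[::-1])]) for y in range(-240,-560,-5)))
```

```text
(array([-0.1712, -0.0511,  0.0054]), array([ 0.007, -0.003,  0.001])) (array([-0.1718, -0.0524,  0.2004]), array([ 0.007, -0.003,  0.001]))
520 ...o#...........................................................
512 ................................................................
504 .#..............................................................
496 ...#...........................................#..............oo
488 #.##.........................................#..............ooo#
480 o###.....................................................#ooooo#
472 o###................ooo................o##................oooooo
464 o###............ooooooooo.........ooooo#.............#.....#oooo
456 .###..........ooooooooooo........oooo#.............#........oooo
448 ##............ooooooooooo........ooooo###.......#............#oo
440 ###............ooooooooo.........oooooo...........#...........#o
432 ###.............oooo...............o#..............#............
424 ###..................................................#..........
416 ####..................................................#.........
408 ###.............................................................
400 #.#......................................................#......
392 #....RRRRRRRRRR...R.......................................#.....
384 #....RRRRRRRRRRRRRRRR......................................#....
376 .ooooooooooooo..............................................#...
368 ##ooooooooooooooo#...........................................#..
```

>>> {"api": "play_rows", "payload": {
  "translation": [
    [-0.06,-0.017,0.005],
    [-0.12,-0.035,0.005],
    [-0.171,-0.051,0.005],
    [-0.171,-0.051,0.005],
    [-0.171,-0.052,0.06],
    [-0.171,-0.052,0.11],
    [-0.171,-0.052,0.16],
    [-0.171,-0.052,0.2],
    [-0.171,-0.052,0.2],
    [-0.171,-0.052,0.2]
  ],
  "rotation": [
    [0,0,0],
    [0,0,0],
    [0,0,0],
    [0,0,0],
    [0,0,0],
    [0,0,0],
    [0,0,0],
    [0,0,0],
    [0,0,0],
    [0,0,0]
  ],
  "gripper": [1,1,1,1,1,1,1,1,1,1]
}}

```text
time_s: 41.82
eef_pos: [284.7, -383.8, 53.2]
ee_rot: [0.001, 1.0, -0.022, -0.001]
force: [1.6, -0.7, 0.3]
grip_width: -0.004
grip_force: 0.0
```

>>> {"api": "play_rows", "payload": {
  "translation": [
    [0.015,0,0],
    [0.025,0,0],
    [0.035,0,0],
    [0.045,0,0],
    [0.055,0,0],
    [0.065,0,0],
    [0.075,0,0],
    [0.085,0,0],
    [0.095,0,0],
    [0.105,0,0]
  ],
  "rotation": [
    [0,0,0],
    [0,0,0],
    [0,0,0],
    [0,0,0],
    [0,0,0],
    [0,0,0],
    [0,0,0],
    [0,0,0],
    [0,0,0],
    [0,0,0]
  ],
  "gripper": [1,1,1,1,1,1,1,1,1,1]
}}

```text
time_s: 43.08
eef_pos: [389.6, -387.8, 52.0]
ee_rot: [0.0, 1.0, -0.022, -0.001]
force: [-1.1, -0.1, 1.5]
grip_width: 0.002
grip_force: 0.7
```

Run:
```python
from h import *
s,p,r=st(); print(p,s['force'],r.as_matrix().round(2)[:,0])
d=cap('top'); im=d['pixels'].astype(int)
for x in range(600,360,-8):
    print(x,''.join((lambda c:'o' if c.max()<60 else ('#' if abs(c[0]-c[2])<14 else ('R' if c[0]-c[2]>75 else '.')))(im[tuple(np.round(proj(d,[x,y,118])).astype(int)[::-1])]) for y in range(-240,-560,-5)))
```

```text
[ 389.61948644 -387.848613     52.04618816] [-1.14102568 -0.06815138  1.46972833] [ 1.   -0.04 -0.  ]
600 ##.............................................................#
592 #o.............................................................#
584 ##.............................................................#
576 ##.............................................................#
568 ##.............................................................o
560 #..............................................................o
552 ...............................................................#
544 ..............................................................##
536 #...................ooooo...............oooo................####
528 ##ooo.............ooo#ooo#..........oooooooooo............#####.
520 ...o#..........ooooooooooo........oooooooooooo...........o######
512 ...............ooooooooooo.......ooooooooooooo...........o.##.##
504 ...............ooooooooo#.........oooooooooo#............o######
496 ...#............oooooo.............oooooo................o...##o
488 #..#........................
[... 371 characters left out ...]
RRRRR.##oo
440 ##..................##...............................RRRRRR.###o
432 ##oooooooooooooooooo##oooooo#............................ooo##o#
424 .##oooooooooooooooo###oooo#.............#..............o######oo
416 ####ooooooooooooooo###oo#.............##................##.###oo
408 ####ooooooooooooo######............####..................######o
400 #.##.ooooooooooooooo#..............####...................#oo#oo
392 ####.#oooooooooooo#..................#.....................#o###
384 ######.ooooooooo#............#..............................####
376 #......#ooooooo...............................................#o
368 ##......#.###.###..............................................#
```

The drawer is sliding and the jars are still upright. Continue.

>>> {"api": "play_rows", "payload": {
  "translation": [
    [0.01,0,0],
    [0.02,0,0],
    [0.03,0,0],
    [0.04,0,0],
    [0.05,0,0],
    [0.06,0,0],
    [0.07,0,0],
    [0.08,0,0],
    [0.088,0,0],
    [0.092,0,0]
  ],
  "rotation": [
    [0,0,0],
    [0,0,0],
    [0,0,0],
    [0,0,0],
    [0,0,0],
    [0,0,0],
    [0,0,0],
    [0,0,0],
    [0,0,0],
    [0,0,0]
  ],
  "gripper": [1,1,1,1,1,1,1,1,1,1]
}}

```text
time_s: 44.38
eef_pos: [479.8, -391.8, 51.8]
ee_rot: [-0.0, 1.0, -0.022, -0.003]
force: [-21.0, 1.7, 8.7]
grip_width: -0.002
grip_force: 10.5
```

>>> {"api": "play_rows", "payload": {
  "translation": [
    [0.002,0,0],
    [0.004,0,0],
    [0.006,0,0],
    [0.006,0,0]
  ],
  "rotation": [
    [0,0,0],
    [0,0,0],
    [0,0,0],
    [0,0,0]
  ],
  "gripper": [1,1,1,1]
}}

```text
time_s: 44.88
eef_pos: [479.5, -391.6, 51.8]
ee_rot: [-0.002, 1.0, -0.022, -0.009]
force: [-44.3, 5.8, 18.7]
grip_width: -0.0
grip_force: 22.1
```

It has reached a firm stop. Back off and check.

>>> {"api": "play_rows", "payload": {
  "translation": [
    [-0.03,0,0],
    [-0.08,0,0],
    [-0.12,0,-0.02],
    [-0.14,0,-0.1],
    [-0.14,0,-0.16],
    [-0.14,0.06,-0.2],
    [-0.14,0.1,-0.2],
    [-0.14,0.1,-0.2]
  ],
  "rotation": [
    [0,0,0],
    [0,0,0],
    [0,0,0],
    [0,0,0],
    [0,0,0],
    [0,0,0],
    [0,0,0],
    [0,0,0]
  ],
  "gripper": [1,1,1,1,1,1,1,1]
}}

```text
time_s: 45.88
eef_pos: [342.3, -488.5, 252.1]
ee_rot: [0.001, 1.0, -0.024, -0.001]
force: [0.5, 0.4, -0.4]
grip_width: 0.0
grip_force: 0.0
```

Run:
```python
from h import *
s,p,r=st(); print(p,s['force'])
d=cap('top','t9'); im=d['pixels'].astype(int)
for x in range(560,470,-3):
    print(x,''.join((lambda c:'o' if c.max()<60 else ('#' if abs(c[0]-c[2])<14 else ('R' if c[0]-c[2]>75 else '.')))(im[tuple(np.round(proj(d,[x,y,118])).astype(int)[::-1])]) for y in range(-240,-560,-5)))
d=cap('scene','s16'); rodview(d)
```

```text
[ 342.28738457 -488.52806497  252.14007335] [ 0.50476985  0.417027   -0.38125787]
560 #..............................................................o
557 ...............................................................o
554 ...............................................................#
551 ..............................................................##
548 ..............................................................##
545 .......RRRRRRRR..RR...........................................##
542 .......RRRRRRRRRRRRRRRR.RRR...................................##
539 .......RRRRRRRRRRRRRRRRRRRRRRRRRRRR..RR.......................##
536 .............................RRRRRRRRRRRRRRRRRRRRRRRRRRR.RRR.#.#
533 .#o.....................................RRRRRRRRRRRRRRRRRRRR.###
530 .##..................##...........................RRRRRRRRRR.#.#
527 .....................##...................#.................#.#.
524 .....................##..................##.................####
521 ...o#oooooooo........##..................##..............o######
518 ...o#oooooooooooo#ooo##..................##.....
[... 3351 characters left out ...]
ooo......................
232 .oo......................########..........oooooo.....................
234 ooo..................##########.............oo.##.....................
236 oo...................#######..................####........######......
238 oo.............................................####.....###########...
240 o...............................................####..###############.
242 o................................................##################...
244 o..........................................o.....################.....
246 ........................................oooooo...#############........
248 ......................................oooooo....#########.............
```

Run:
```python
from h import *
im=cv2.imread('pics/t9.png')[...,::-1].astype(int); im0=cv2.imread('pics/top0.png')[...,::-1].astype(int)
for u in (435,455,490): print(u,[tuple(im[v,u]) for v in range(176,212,2)])
# bar rows: bright grey in columns 450..485
for u in(450,468,485):
    for n,i in(('t0',im0),('t9',im)):
        c=[v for v in range(195,275) if abs(i[v,u,0]-i[v,u,2])<14 and i[v,u].mean()>150]; print(u,n,c)
d=cap('top')
for v in(203,205,207): print(v,atz(d,468,v,107).round(1))
a=cv2.imread('pics/t9.png');
```

```text
435 [(np.int64(201), np.int64(175), np.int64(131)), (np.int64(209), np.int64(182), np.int64(137)), (np.int64(206), np.int64(178), np.int64(133)), (np.int64(98), np.int64(74), np.int64(51)), (np.int64(156), np.int64(112), np.int64(75)), (np.int64(156), np.int64(110), np.int64(73)), (np.int64(85), np.int64(59), np.int64(40)), (np.int64(83), np.int64(58), np.int64(39)), (np.int64(81), np.int64(57), np.int64(37)), (np.int64(46), np.int64(42), np.int64(39)), (np.int64(46), np.int64(41), np.int64(38)), (np.int64(47), np.int64(43), np.int64(40)), (np.int64(45), np.int64(39), np.int64(37)), (np.int64(43), np.int64(39), np.int64(37)), (np.int64(42), np.int64(38), np.int64(36)), (np.int64(44), np.int64(40), np.int64(37)), (np.int64(42), np.int64(39), np.int64(37)), (np.int64(47), np.int64(42), np.int64(41))]
455 [(np.int64(197), np.int64(170), np.int64(127)), (np.int64(201), np.int64(174), np.int64(131)), (np.int64(207), np.int64(180), np.int64(136)), (np.int64(146), np.int64(123), np.int64(90)), (np.int64(102), np.int64(70), np.int64(45)), (np.int64(159), np.int64(114), np.int64(77)), (np.int
[... 1183 characters left out ...]
9), np.int64(185), np.int64(185)), (np.int64(89), np.int64(92), np.int64(92)), (np.int64(28), np.int64(27), np.int64(24)), (np.int64(29), np.int64(27), np.int64(26))]
450 t0 [249, 250, 251, 252, 253, 254, 260, 261, 262, 264, 265, 266, 267, 268, 269, 270, 271, 272, 273, 274]
450 t9 [201, 202, 203, 249, 250, 251, 252, 253, 254, 255, 260, 261, 262, 263, 264, 265, 266, 267, 268, 269, 270, 271, 272, 273, 274]
468 t0 [250, 251, 261, 262, 263, 272, 273, 274]
468 t9 [202, 203, 204, 243, 244, 245, 246, 247, 248, 249, 250, 251, 252, 271, 272, 273, 274]
485 t0 [262, 263, 264]
485 t9 [203, 204, 258, 259, 260, 261, 262, 263]
203 [ 495.9 -399.   107. ]
205 [ 490.5 -398.8  107. ]
207 [ 485.2 -398.6  107. ]
```

Run:
```python
from h import *
im=cv2.imread('pics/t9.png').astype(int).mean(2); d=cap('top')
for u in(435,455,490,505):
    print(u,[(v,int(im[v,u])) for v in range(179,193)])
    print(' cab edge',[atz(d,u,v,145)[0].round(1) for v in(181,182,183)],'panel',[atz(d,u,v,131)[0].round(1) for v in(182,183,184,185,186,187,188)])
```

```text
435 [(179, 178), (180, 172), (181, 121), (182, 74), (183, 76), (184, 114), (185, 119), (186, 113), (187, 80), (188, 61), (189, 60), (190, 60), (191, 60), (192, 58)]
 cab edge [np.float64(549.5), np.float64(546.9), np.float64(544.2)] panel [np.float64(548.9), np.float64(546.2), np.float64(543.6), np.float64(540.9), np.float64(538.3), np.float64(535.6), np.float64(533.0)]
455 [(179, 172), (180, 174), (181, 170), (182, 119), (183, 67), (184, 72), (185, 112), (186, 116), (187, 113), (188, 77), (189, 60), (190, 61), (191, 59), (192, 60)]
 cab edge [np.float64(549.5), np.float64(546.9), np.float64(544.2)] panel [np.float64(548.9), np.float64(546.2), np.float64(543.6), np.float64(540.9), np.float64(538.3), np.float64(535.6), np.float64(533.0)]
490 [(179, 162), (180, 159), (181, 159), (182, 162), (183, 157), (184, 90), (185, 61), (186, 75), (187, 115), (188, 120), (189, 115), (190, 68), (191, 60), (192, 61)]
 cab edge [np.float64(549.5), np.float64(546.9), np.float64(544.3)] panel [np.float64(548.9), np.float64(546.2), np.float64(543.6), np.float64(540.9), np.float64(538.3), np.float64(535.6), np.float64(533.0)]
505 [(179, 169), (180, 169), (181, 162), (182, 156), (183, 154), (184, 135), (185, 84), (186, 74), (187, 113), (188, 121), (189, 119), (190, 104), (191, 65), (192, 63)]
 cab edge [np.float64(549.5), np.float64(546.9), np.float64(544.3)] panel [np.float64(548.9), np.float64(546.2), np.float64(543.6), np.float64(540.9), np.float64(538.3), np.float64(535.6), np.float64(533.0)]
```

The cabinet measures 228 mm deep plus a 12 mm panel, which puts the shut handle at x≈495.5. It measures 495.9, so the drawer is shut, and the hood and rod have not moved for 20 s. Handing in.

```bash
python3 -c "
from rig import ctrl
print(ctrl.finish_job())"
```

```text
the job is handed in; nothing more can be done
None
```

The job is handed in, though the judging result was not returned: the hood stands propped on its rod, both spice jars that were in the chest stood upright in the drawer when last seen, the drawer is shut, and the arm went nowhere near the honey jar, mug and tin. While I was setting the rod, the wrist briefly saw about 100 N and the handle push reached about 48 N; the limits are 120 N at the wrist and 40 N for the arm or gripper body.

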